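Sort salvaged blade fuses on a sorting tray

TASK

Sort the fuses on the grey sorting tray by colour: without picking them up, sweep the two red fuses across into the tray's trough, leave the three blue ones on the deck, and swing the clear lid shut over the trough. Then take the tray by its black grip, bring its spout down close over the aluminium drip pan before tipping, and pour all the blue fuses into the pan. Finish with the tray standing level on the bench again, lid shut and the red fuses in its trough, and leave the jar and the flashlight where they stand.

Things in the scene. Friction and masses are not known exactly. Their poses are not given: they have to be found in the camera images.
- sorting_tray: Loose grey sheet-metal sorting tray, 181 x 295 x 62 mm, 0.23 to 0.35 kg. Origin on its underside (bench level): 85 mm from the near wall, 138 mm from the closed end. x points across it from the grip side to the trough, y along it to the pouring spout (at the start to the left, towards the pan), z up. Fuses begin to slide on it at 15 to 23 degrees of tilt (friction 0.28 to 0.42); 35 to 40 degrees empties the deck.
- deck (a point): Middle of the tray's flat deck, upper face, at (-27, -15, 16) mm in the tray's frame. Deck x -85 to 31, y -136 to 106 mm; walls to z = 32 to 36 mm on the -x and -y sides, open to the spout at +y; at +x it ends in a plain step down into the trough, without a raised sill.
- trough (a point): Middle of the trough's floor, at (58, -8, 3) mm in the tray's frame. Trough x 33 to 83, y -136 to 120 mm, 13 mm below the deck, far wall to z = 38 mm. Its end at y = 120 mm (spout side) is open: only the turned-down end of the shut lid closes it, so with the lid open the fuses in it slide out as well when the tray is tipped.
- grip_top (a point): Middle of the upper edge of the tray's black hand grip, at (-89, 0, 62) mm in the tray's frame. The grip is a rigid upright bar fixed on the near wall: 14 mm thick (tray x), 88 mm long (tray y), from z = 26 to 62 mm. The tray's centre of mass lies about 80 mm from it towards the trough, near y = 0.
- spout_lip (a point): Middle of the spout's lip, upper face, at (-26, 157, 16) mm in the tray's frame; here the fuses leave the tray. From y = 106 mm on the side walls (z = 32 mm) converge to it; it is 87 mm wide (x -70 to 17 mm), 3.5 mm thick.
- trough_lid (a joint): Angle of the trough's lid: 0 = shut, 2.5 rad = open against its stop, leaning back about 30 degrees beyond upright. It is upright at 1.96 rad; from there it falls to whichever side it leans, with very little friction or damping (a push of well under 1 N moves it).
- lid_hinge (a point): Middle of the lid's hinge line, at (84, -8, 39.5) mm in the tray's frame; the hinge runs along tray y.
- lid_edge (a point): Middle of the lid's free edge (an orange bead 6 mm thick). The lid is a clear plate 244 mm long (tray y) and 54 mm from hinge to edge; shut, it slopes down from the far wall to the deck's edge, the bead at z = 20 mm in the tray's frame; open, the edge stands about 85 mm above the bench.
- red_fuse_1: Red blade fuse lying flat on the deck: coloured plastic body 21 x 29 x 9 mm, origin at its centre, z across its 9 mm thickness; two steel blades 13 mm long stick out towards its -x (34 mm over all). 14 g. Five fuses lie side by side in a row along the tray, 45 mm apart, in random order of colour.
- red_fuse_2: Red blade fuse lying flat on the deck: coloured plastic body 21 x 29 x 9 mm, origin at its centre, z across its 9 mm thickness; two steel blades 13 mm long stick out towards its -x (34 mm over all). 14 g. Five fuses lie side by side in a row along the tray, 45 mm apart, in random order of colour.
- blue_fuse_1: Blue blade fuse lying flat on the deck: coloured plastic body 21 x 29 x 9 mm, origin at its centre, z across its 9 mm thickness; two steel blades 13 mm long stick out towards its -x (34 mm over all). 14 g. Five fuses lie side by side in a row along the tray, 45 mm apart, in random order of colour.
- blue_fuse_2: Blue blade fuse lying flat on the deck: coloured plastic body 21 x 29 x 9 mm, origin at its centre, z across its 9 mm thickness; two steel blades 13 mm long stick out towards its -x (34 mm over all). 14 g. Five fuses lie side by side in a row along the tray, 45 mm apart, in random order of colour.
- blue_fuse_3: Blue blade fuse lying flat on the deck: coloured plastic body 21 x 29 x 9 mm, origin at its centre, z across its 9 mm thickness; two steel blades 13 mm long stick out towards its -x (34 mm over all). 14 g. Five fuses lie side by side in a row along the tray, 45 mm apart, in random order of colour.
- pan: Loose aluminium drip pan, 173 x 243 mm in plan (its x by its y), rim 36 mm high, walls 2 mm, floor 2 mm thick, 0.3 kg. Origin: centre of its underside.
- jam_jar: Glass jam jar with a green lid, 69 mm across, 84 mm high, standing at the back of the work. Origin: centre of its underside.
- flashlight: Chrome flashlight standing on end, 43 mm across, 141 mm high. Origin: centre of its underside.
Things that resemble listed ones, but are neither listed nor needed, are in the scene too. Leave any green or yellow look-alike of the red_fuse_1 alone.

How it is judged:
On the way, in this order (a step that is already met when the one before it is completed fails the run):
1. both red fuses lie in the trough and all blue ones on the deck, lid still open (x of red_fuse_1 in the frame of sorting_tray between 0.034 and 0.084 m and y of red_fuse_1 in the frame of sorting_tray between -0.136 and 0.119 m and z of red_fuse_1 in the frame of sorting_tray between 0 and 0.032 m and x of red_fuse_2 in the frame of sorting_tray between 0.034 and 0.084 m and y of red_fuse_2 in the frame of sorting_tray between -0.136 and 0.119 m and z of red_fuse_2 in the frame of sorting_tray between 0 and 0.032 m and x of blue_fuse_1 in the frame of sorting_tray between -0.088 and 0.032 m and y of blue_fuse_1 in the frame of sorting_tray between -0.14 and 0.157 m and z of blue_fuse_1 in the frame of sorting_tray between 0.01 and 0.045 m and x of blue_fuse_2 in the frame of sorting_tray between -0.088 and 0.032 m and y of blue_fuse_2 in the frame of sorting_tray between -0.14 and 0.157 m and z of blue_fuse_2 in the frame of sorting_tray between 0.01 and 0.045 m and x of blue_fuse_3 in the frame of sorting_tray between -0.088 and 0.032 m and y of blue_fuse_3 in the frame of sorting_tray between -0.14 and 0.157 m and z of blue_fuse_3 in the frame of sorting_tray between 0.01 and 0.045 m and value of joint trough_lid above 0.5 rad), for 0.2 s.
2. the lid is shut over the red fuses, the blue ones still on the deck (x of red_fuse_1 in the frame of sorting_tray between 0.034 and 0.084 m and y of red_fuse_1 in the frame of sorting_tray between -0.136 and 0.119 m and z of red_fuse_1 in the frame of sorting_tray between 0 and 0.032 m and x of red_fuse_2 in the frame of sorting_tray between 0.034 and 0.084 m and y of red_fuse_2 in the frame of sorting_tray between -0.136 and 0.119 m and z of red_fuse_2 in the frame of sorting_tray between 0 and 0.032 m and x of blue_fuse_1 in the frame of sorting_tray between -0.088 and 0.032 m and y of blue_fuse_1 in the frame of sorting_tray between -0.14 and 0.157 m and z of blue_fuse_1 in the frame of sorting_tray between 0.01 and 0.045 m and x of blue_fuse_2 in the frame of sorting_tray between -0.088 and 0.032 m and y of blue_fuse_2 in the frame of sorting_tray between -0.14 and 0.157 m and z of blue_fuse_2 in the frame of sorting_tray between 0.01 and 0.045 m and x of blue_fuse_3 in the frame of sorting_tray between -0.088 and 0.032 m and y of blue_fuse_3 in the frame of sorting_tray between -0.14 and 0.157 m and z of blue_fuse_3 in the frame of sorting_tray between 0.01 and 0.045 m and value of joint trough_lid below 0.12 rad), for 0.2 s.
3. the tray is tipped with its spout over the pan and all blue fuses have gone into the pan, the lid staying shut (angle between sorting_tray's own z axis and vertical above 0.15 rad and value of joint trough_lid below 0.2 rad and x of blue_fuse_1 in the frame of pan between -0.083 and 0.083 m and y of blue_fuse_1 in the frame of pan between -0.118 and 0.118 m and z of each of blue_fuse_1, blue_fuse_2, blue_fuse_3 in the frame of pan below 0.033 m and x of blue_fuse_2 in the frame of pan between -0.083 and 0.083 m and y of blue_fuse_2 in the frame of pan between -0.118 and 0.118 m and x of blue_fuse_3 in the frame of pan between -0.083 and 0.083 m and y of blue_fuse_3 in the frame of pan between -0.118 and 0.118 m and x of red_fuse_1 in the frame of sorting_tray between 0.034 and 0.084 m and y of red_fuse_1 in the frame of sorting_tray between -0.136 and 0.119 m and z of red_fuse_1 in the frame of sorting_tray between 0 and 0.032 m and x of red_fuse_2 in the frame of sorting_tray between 0.034 and 0.084 m and y of red_fuse_2 in the frame of sorting_tray between -0.136 and 0.119 m and z of red_fuse_2 in the frame of sorting_tray between 0 and 0.032 m), for 0.1 s.
At the end, for the whole second after the job is handed in: Both red fuses lie in the trough with the lid shut (within 0.12 rad), all three blue fuses lie inside the drip pan, tray and pan stand level (within 0.05 rad) on the bench (within 6 mm of its surface), and all is at rest (x of red_fuse_1 in the frame of sorting_tray between 0.034 and 0.084 m and y of red_fuse_1 in the frame of sorting_tray between -0.136 and 0.119 m and z of red_fuse_1 in the frame of sorting_tray between 0 and 0.032 m and x of red_fuse_2 in the frame of sorting_tray between 0.034 and 0.084 m and y of red_fuse_2 in the frame of sorting_tray between -0.136 and 0.119 m and z of red_fuse_2 in the frame of sorting_tray between 0 and 0.032 m and x of blue_fuse_1 in the frame of pan between -0.083 and 0.083 m and y of blue_fuse_1 in the frame of pan between -0.118 and 0.118 m and z of each of blue_fuse_1, blue_fuse_2, blue_fuse_3 in the frame of pan below 0.033 m and x of blue_fuse_2 in the frame of pan between -0.083 and 0.083 m and y of blue_fuse_2 in the frame of pan between -0.118 and 0.118 m and x of blue_fuse_3 in the frame of pan between -0.083 and 0.083 m and y of blue_fuse_3 in the frame of pan between -0.118 and 0.118 m and value of joint trough_lid below 0.12 rad and angle between each of sorting_tray, pan's own z axis and vertical below 0.05 rad and height (world z) of sorting_tray between -0.006 and 0.006 m and height (world z) of pan between -0.006 and 0.006 m and linear speed of each of sorting_tray, red_fuse_1, red_fuse_2, blue_fuse_1, blue_fuse_2, blue_fuse_3 below 0.02 m/s); the robot touches nothing.
It fails at once if the tray is tipped by more than 0.3 rad while its spout lip is more than 100 mm above the bench (64 mm above the pan's rim) (angle between sorting_tray's own z axis and vertical above 0.3 rad and height (world z) of spout_lip above 0.1 m).
It fails at once if a red fuse is lifted out of the tray (more than 80 mm above the tray's underside) (z of any of red_fuse_1, red_fuse_2 in the frame of sorting_tray above 0.08 m).
It fails at once if a blue fuse is lifted out of the tray while this still stands on the bench ((height (world z) of blue_fuse_1 above 0.1 m and height (world z) of sorting_tray below 0.01 m) or (height (world z) of blue_fuse_2 above 0.1 m and height (world z) of sorting_tray below 0.01 m) or (height (world z) of blue_fuse_3 above 0.1 m and height (world z) of sorting_tray below 0.01 m)).
It fails at once if the jar or the flashlight is moved by more than 30 mm or knocked over (distance of any of jam_jar, flashlight from where it was at the start of the episode above 0.03 m or angle between any of jam_jar, flashlight's own z axis and vertical above 0.4 rad).
It also fails if it takes over 64 s, if anything falls off the work surface, if the arm or the gripper's body presses on something with over 40 N, if the wrist force passes 120 N, or if a joint passes its speed limit or range.

ROBOT

A 7-joint arm with a two-finger parallel gripper is mounted at the origin on a cart in front of the work surface, level with it; the furniture and walls round the work are solid. World frame = base frame: x ahead of the robot, y to its left, z up, the work surface at z = 0. Lengths are in m, angles in rad, forces in N, time in s.
With the tool pointing down it reaches from about 0.425 to 0.925 m from the base axis. Payload 6.8 kg.
Tool frame: the origin (TCP) lies between the finger pads; the fingertips stand finger_overhang ahead of it and the grasp point (between the pads) lies 6 mm ahead of it (finger_overhang is the distance from the TCP to the fingertips, in m); z points along the fingers, y is the line along which they close (so a half turn about z gives the same grasp; the last joint's range is limited). The gripper opens to 85 mm and grips with 20 to 120 N. Pads are 22 mm wide; open, the fingers measure 114 mm over their backs; the gripper's body (76 mm by 85 mm) begins 54 mm behind the grasp point. The pads swing forward as they close: fully open they stand 13 mm farther back than shut.
Start: joints at [-1.428, 0.477, 0.022, 1.555, -0.011, 1.109, -0.083], TCP at [0.168, 0.654, 0.231] pointing down, gripper open.
Joint ranges: [-2.96, 2.96], [-0.34, 2.1], [-1.41, 1.46], [0.24, 2.44], [-1.37, 4.51], [0.17, 1.92], [-2.96, 2.96]. Speed limits (rad/s): [2.39, 2.39, 3.14, 3.14, 3.14, 3.14, 3.14].

INTERFACE

Orientations are given as a unit quaternion [w, x, y, z].
In Python, from station import * gives the robot as it stands.
- The arm moves only by the tool drive_tool, never from a script. Its argument "increments" is a list of rows, each an object of numbers: "claw": the finger opening in m, from 0 to 0.0854; "dx", "dy", "dz": the shift along the tool's x, y, z in m; "wx", "wy", "wz": the turn, a rotation vector about the tool's x, y, z in degrees. A call has 1 to 20 rows; each row shifts and turns the commanded pose from where the row before left it, along the tool's axes as they then stand; what a row does not reach is not made up. A row lasts 1/8 s, in which the tool goes at most 62.5 mm and 10.7 degrees, less where a joint would pass 70% of its speed; a pose out of reach is approached as far as the arm can. A call with a gripper value outside its range is refused whole. The fingers move at their own pace and stop on an object; "newtons" is the grip in N (left out, the last holds). Time passes only in rows, so rows that do not move let the fingers close. It gives the time, the measured TCP pose, the force, the opening and the grip force at its end, in the units of the state.
- get_obs(): the state, without advancing time (a new reading comes with each control period).
- read_camera(name): name is "scene" or "top" or "wrist"; returns (picture, depth): 384x512x3 uint8, red, green, blue; 384x512 float32, m along the optical axis (not along the pixel's ray), 0 where there is no reading.
- calibration(name): a dict with "intrinsics" (3x3 intrinsics, pixels), "R" (3x3) and "t" (3): a world point X has camera coordinates R X + t; the wrist camera has in their place "mount" (4x4, takes a point from camera to tool coordinates, whose origin is the TCP and whose axes are the flange's). Camera axes: x right, y down, z forward; pixel columns grow to the right and rows downward; lengths in m; the calibration is good to about 2 mm. A picture is of the moment at which its call begins: read the wrist's pose just before it. calibration takes no time and is no camera call.
- hand_in(): hands the job in; it is judged then, once.
The state is a dict: "t": time; "q": joint angles; "joint_vel": joint speeds; "joint_torque": joint torques, N m; "eef_pos": TCP position; "tool_rot": TCP orientation; "contact_force": force on the tool from outside, world axes, zero at the start; "torque": the same for the moment, N m; "gripper_width": opening from 0.0 (shut) to 1.0 (fully open); "grasp_force": force on a finger pad.
Only numpy, scipy, OpenCV 4.12 (cv2) and the standard library are available. Lean on these libraries where they do the work, as an engineer would, in place of code of your own. Each camera call takes 0.05 s, during which the arm holds its last target. There are 200 camera calls.

## Working session

There is one attempt and no reset: what is moved stays moved. The work goes in short steps, Python scripts to look and compute and a tool call to move; the robot and the scene stay as the last step left them, time stands still between calls to the robot, and variables do not carry over. Pictures are saved under pics/ and viewed, at most 10 in all, crops included, and the job is handed in when it is done.

Besides the shell and the picture viewer there is one more tool, called after "Call:" as name(argument=value, ...), one argument or row to a line, values as JSON. drive_tool: Moves the arm, as the interface text tells. Its arguments: {"type":"object","properties":{"increments":{"type":"array","items":{"type":"object","properties":{"claw":{"type":"number"},"dx":{"type":"number"},"dy":{"type":"number"},"dz":{"type":"number"},"wx":{"type":"number"},"wy":{"type":"number"},"wz":{"type":"number"}}}},"newtons":{"type":"number"}},"required":["increments"]}

```bash
ls; mkdir -p pics; python3 - <<'E'
from station import *
import cv2,numpy as np
o=get_obs();print({k:np.round(v,3).tolist() for k,v in o.items()})
for n in("top","scene"):
    p,d=read_camera(n);c=calibration(n);print(n,{k:np.round(v,3).tolist() for k,v in c.items()})
    np.savez(n+'.npz',p=p,d=d);cv2.imwrite(f'pics/{n}0.png',p[...,::-1])
E
```

```text
pics
{'t': 0.0, 'q': [-1.428, 0.478, 0.022, 1.556, -0.011, 1.109, -0.083], 'joint_vel': [0.001, -0.002, 0.001, 0.001, -0.001, -0.001, -0.001], 'joint_torque': [-0.001, -59.646, 1.608, -28.119, 0.012, 0.009, -0.0], 'eef_pos': [0.167, 0.653, 0.23], 'tool_rot': [-0.0, 0.125, 0.992, -0.001], 'contact_force': [0.283, -0.846, -0.156], 'torque': [-0.034, -0.009, 0.013], 'grasp_force': 0.0, 'gripper_width': 0.999}
top {'intrinsics': [[447.647, 0.0, 254.91], [0.0, 447.647, 191.43], [0.0, 0.0, 1.0]], 'R': [[0.488, -0.873, 0.006], [-0.788, -0.443, -0.427], [0.375, 0.204, -0.904]], 't': [-0.271, 0.509, 1.187]}
scene {'intrinsics': [[413.633, 0.0, 256.209], [0.0, 413.633, 190.41], [0.0, 0.0, 1.0]], 'R': [[0.726, -0.688, 0.021], [-0.362, -0.407, -0.838], [0.585, 0.601, -0.545]], 't': [-0.455, 0.269, 0.684]}
```

View pics/top0.png

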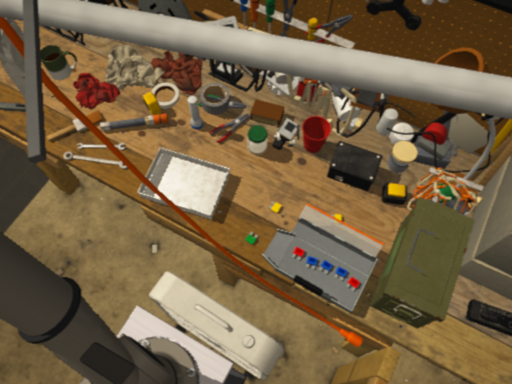

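View pics/scene0.png

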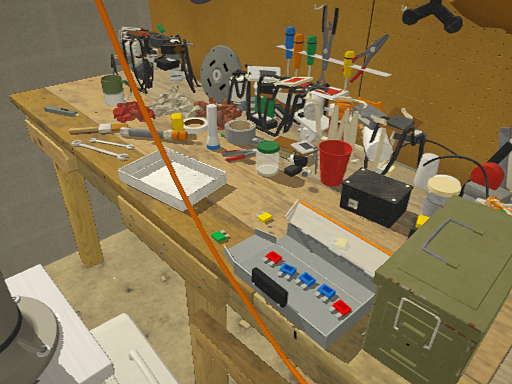

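Top view: the tray sits around (325,255). Its fuses are red (299,253), blue (312,261), (327,267), (342,273) and red (354,284). The grip is at (308,284) and the orange lid bead runs (308,207)-(380,245). The pan is at (187,182), the jar at (258,140) and the flashlight at (195,112).

Things that could be mistaken for the red fuses: the green fuse (252,239), yellow ones (277,208) and (339,217), the red end fuses, the red cup (315,133) and the red rags. I choose the two red ones on the deck, at the ends of the row.

```bash
cat > h.py <<'E'
import numpy as np,cv2
from station import *
def ray(n,uv,z):
    c=calibration(n);K,R,t=map(np.array,(c['intrinsics'],c['R'],c['t']))
    C=-R.T@t;d=R.T@np.linalg.inv(K)@np.array([*uv,1.]);return C+d*(z-C[2])/d[2]
def cloud(n,d):
    c=calibration(n);K,R,t=map(np.array,(c['intrinsics'],c['R'],c['t']))
    v,u=np.mgrid[:d.shape[0],:d.shape[1]];X=np.stack([(u-K[0,2])/K[0,0]*d,(v-K[1,2])/K[1,1]*d,d],-1)
    return (X-t)@R
def masks(p):
    h=cv2.cvtColor(p,cv2.COLOR_RGB2HSV).astype(int);H,S,V=h[...,0],h[...,1],h[...,2]
    return dict(red=((H<6)|(H>174))&(S>170)&(V>90),blue=(H>100)&(H<125)&(S>130)&(V>70),orange=(H>6)&(H<16)&(S>150)&(V>120),black=(V<60),yellow=(H>22)&(H<32)&(S>170)&(V>120),green=(H>60)&(H<85)&(S>120))
def blobs(m,roi,amin=8):
    k=np.zeros_like(m);u0,v0,u1,v1=roi;k[v0:v1,u0:u1]=m[v0:v1,u0:u1]
    n,l,s,c=cv2.connectedComponentsWithStats(k.astype(np.uint8));return [(c[i],s[i,4],l==i) for i in range(1,n) if s[i,4]>=amin]
E
python3 - <<'E'
from h import *
np.set_printoptions(precision=4,suppress=True)
for n,roi,pr,jr in(("top",(255,195,390,310),(130,140,240,225),(170,90,280,160)),("scene",(225,195,395,345),(110,140,235,215),(200,90,290,190))):
    f=np.load(n+'.npz');p,d=f['p'],f['d'];M=masks(p);X=cloud(n,d);print(n)
    for k,z in(('red',.025),('blue',.025),('yellow',.009),('green',.009)):
        for c,a,l in blobs(M[k],roi if k!='green' else (210,225,262,245)):
            print(k,c.round(1),a,ray(n,c,z)[:2],'depth',np.median(X[l],0))
    for c,a,l in blobs(M['black'],roi,30):
        P=X[l];z=np.median(P,0);q=P[(P[:,2]>.058)&(P[:,2]<.067)];print('black',c,a,z,len(q),q.min(0) if len(q) else'',q.max(0) if len(q) else'',q.mean(0) if len(q) else '')
    for c,a,l in blobs(M['orange'],roi,20):
        P=X[l];print('orange',c,a,np.median(P,0),P[np.argmin(P[:,1])],P[np.argmax(P[:,1])])
    # pan rim points
    u0,v0,u1,v1=pr;P=X[v0:v1,u0:u1].reshape(-1,3);q=P[(P[:,2]>.028)&(P[:,2]<.042)]
    r=cv2.minAreaRect((q[:,:2]*1000).astype(np.float32));print('pan',len(q),r)
    fl=P[(P[:,2]>.05)];
    u0,v0,u1,v1=jr;P=X[v0:v1,u0:u1].reshape(-1,3);
    for lo,hi in((.078,.09),(.13,.15)):
        q=P[(P[:,2]>lo)&(P[:,2]<hi)];print('tall',lo,len(q),np.median(q,0),q.min(0),q.max(0))
p=cv2.imread('pics/scene0.png')[190:350,220:400];cv2.imwrite('pics/crop.png',cv2.resize(p,None,fx=4,fy=3.7,interpolation=2))
# cable
f=np.load('top.npz');M=masks(f['p']);X=cloud('top',f['d']);m=M['orange']|M['red']
for u,v in((100,125),(150,180),(200,230),(250,272),(300,313),(350,338)):
    w=X[v-15:v+15,u-15:u+15][m[v-15:v+15,u-15:u+15]];print(u,v,np.median(w,0) if len(w) else '')
E
```

```text
top
red [298.5 251.5] 68 [ 0.5056 -0.1747] depth [ 0.5062 -0.1752  0.0247]
red [353.5 282. ] 78 [ 0.5016 -0.353 ] depth [ 0.502  -0.3533  0.0241]
blue [311.6 260.5] 71 [ 0.5    -0.2203] depth [ 0.5    -0.2206  0.0243]
blue [326.3 265. ] 71 [ 0.5086 -0.2637] depth [ 0.5088 -0.2642  0.0238]
blue [341.  271.4] 74 [ 0.5123 -0.3089] depth [ 0.5133 -0.3085  0.0238]
yellow [275.9 207.1] 60 [ 0.6051 -0.0473] depth [ 0.6056 -0.0475  0.0073]
yellow [338.2 216.2] 32 [ 0.6727 -0.2297] depth [ 0.6736 -0.2295  0.0084]
green [250.4 239. ] 48 [ 0.4749 -0.0291] depth [ 0.4749 -0.0292  0.0086]
black [385.5806 198.5484] 62 [ 0.7911 -0.3339  0.0268] 0   
black [335.1561 238.6416] 173 [ 0.5953 -0.2418  0.0241] 0   
black [310.0593 286.7585] 236 [ 0.421  -0.2495  0.0584] 124 [ 0.4149 -0.2845  0.058 ] [ 0.4293 -0.2004  0.0664] [ 0.4224 -0.2435  0.0614]
black [382.7113 302.4948] 194 [ 0.4677 -0.4369  0.0882] 12 [ 0.4672 -0.4607  0.0581] [ 0.4699 -0.4241  0.0668] [ 0.4685 -0.4432  0.0621]
orange [345.8916 223.7631] 249 [ 0.6269 -0.2671  0.0849] [ 0.66   -0.3901 -0.0027] [ 0.6672 -0.119  -0.0023]
orange [283.
[... 1047 characters left out ...]
0077] 650 [ 0.421  -0.2509  0.0522] 232 [ 0.4187 -0.287   0.0581] [ 0.4323 -0.2022  0.0638] [ 0.4251 -0.2467  0.0607]
orange [249.8826 306.7217] 460 [ 0.3698 -0.2534  0.04  ] [ 0.0275 -0.6145  0.6079] [ 0.4552 -0.1251 -0.091 ]
pan 540 ((607.711669921875, 254.60421752929688), (316.80401611328125, 248.32911682128906), 9.60107135772705)
tall 0.078 423 [0.7942 0.2141 0.0828] [0.7372 0.0803 0.0781] [1.031  0.5069 0.0896]
tall 0.13 176 [0.9766 0.2916 0.1375] [0.7389 0.2096 0.13  ] [1.0043 0.3569 0.1496]
100 125 [0.5941 0.6543 0.0109]
150 180 [0.2761 0.0481 0.6542]
200 230 [ 0.297  -0.0114  0.4887]
250 272 [ 0.3309 -0.1161  0.2389]
300 313 [ 0.3664 -0.2535  0.0441]
350 338 [ 0.3765 -0.4185 -0.0511]
```

View pics/crop.png

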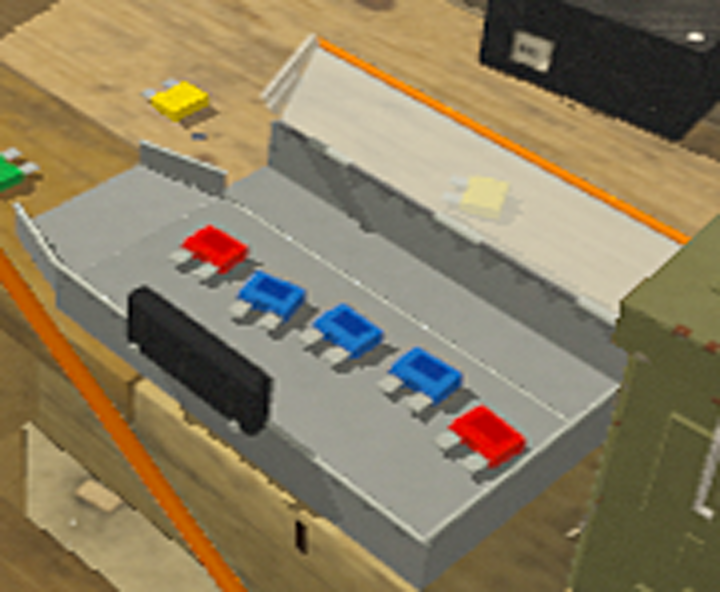

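```bash
python3 - <<'E'
from h import *
np.set_printoptions(precision=4,suppress=True)
for n in("top","scene"):
    f=np.load(n+'.npz');p,d=f['p'],f['d'];M=masks(p);X=cloud(n,d);print(n)
    m=M['orange']&(X[...,2]>.078)&(X[...,2]<.095)&(X[...,0]>.57)&(X[...,0]<.7)
    P=X[m];l=cv2.fitLine(P[:,:2].astype(np.float32),cv2.DIST_HUBER,0,.01,.01).ravel();a=np.array(l[:2])*np.sign(l[1]);s=(P[:,:2]-l[2:])@a
    print('bead',len(P),'dir deg',np.degrees(np.arctan2(-a[0],a[1])),l[2:]+a*np.percentile(s,1),l[2:]+a*np.percentile(s,99))
    m=M['black']&(X[...,2]>.05)&(X[...,2]<.067)&(X[...,0]>.40)&(X[...,0]<.44)&(X[...,1]<-.15)&(X[...,1]>-.3)
    P=X[m];print('grip',len(P),cv2.minAreaRect((P[P[:,2]>.0585,:2]*1000).astype(np.float32)))
    # pan: rim corners
    m=(X[...,2]>.030)&(X[...,2]<.042)&(X[...,0]>.4)&(X[...,0]<.66)&(X[...,1]>.1)&(X[...,1]<.4);P=X[m]
    print('pan',len(P),cv2.minAreaRect((P[:,:2]*1000).astype(np.float32)))
    # spread of obstacles near tray: ammo box
    m=(X[...,2]>.1)&(X[...,0]>.4)&(X[...,0]<.75)&(X[...,1]>-.55)&(X[...,1]<-.3);P=X[m];print('box',P.min(0),P.max(0))
f=np.load('top.npz');X=cloud('top',f['d'])
for u,v in((100,130),(10,35),(30,60),(60,90),(110,145),(130,163),(200,35),(35,130),(400,60),(500,80),(200,50)):
    print(u,v,X[v,u])
E
```

```text
top
bead 142 dir deg -1.3328745 [ 0.6216 -0.3738] [ 0.6272 -0.1332]
grip 172 ((421.9928283691406, -242.4617462158203), (84.15279388427734, 13.675474166870117), 89.17503356933594)
pan 255 ((534.2493286132812, 245.28062438964844), (175.84375, 243.62831115722656), 10.608979225158691)
box [ 0.4553 -0.55    0.1   ] [ 0.7499 -0.3996  0.1944]
scene
bead 61 dir deg -1.4289141 [ 0.6234 -0.3676] [ 0.629  -0.1397]
grip 359 ((425.7322082519531, -244.57455444335938), (84.71709442138672, 12.610957145690918), 88.6570816040039)
pan 400 ((539.169677734375, 243.46644592285156), (176.643798828125, 248.5132598876953), 10.254598617553711)
box [ 0.4582 -0.55    0.1   ] [ 0.7499 -0.4036  0.1902]
100 130 [ 0.5677  0.6115 -0.0006]
10 35 [0.2556 0.113  0.9608]
30 60 [ 0.1926 -0.0287  1.0657]
60 90 [ 0.6343  0.8422 -0.004 ]
110 145 [0.2687 0.0694 0.7708]
130 163 [0.2761 0.0571 0.7198]
200 35 [ 0.2755 -0.1047  1.0521]
35 130 [ 0.0876 -0.2527  1.2925]
400 60 [ 0.3067 -0.2382  1.0698]
500 80 [ 0.3147 -0.2972  1.0772]
200 50 [ 0.2705 -0.1067  1.043 ]
```

The crop shows red at both ends of the row, (215,248) and (487,435), and three blue between them. The yellow one at (483,197) lies behind the lid. The choice is confirmed.

```bash
cat >> h.py <<'E'
from scipy.spatial.transform import Rotation as Ro, Slerp
TO=np.array([.5125,-.244]);TY=np.radians(-1.35)
def w(x,y,z=0): # tray->world
    c,s=np.cos(TY),np.sin(TY);return np.array([TO[0]+c*x-s*y,TO[1]+s*x+c*y,z])
def cur():
    o=get_obs();q=o['tool_rot'];return np.array(o['eef_pos']),Ro.from_quat([q[1],q[2],q[3],q[0]])
def down(ydeg): # tool down, tool y at world azimuth ydeg
    a=np.radians(ydeg);y=np.array([np.cos(a),np.sin(a),0]);z=np.array([0,0,-1.]);return Ro.from_matrix(np.stack([np.cross(y,z),y,z],1))
def plan(p,R,q,T,n,show=True):
    s=Slerp([0,1],Ro.concatenate([R,T]));rows=[];P,A=np.array(p),R
    for i in range(1,n+1):
        g=np.array(p)+(np.array(q)-p)*i/n;G=s(i/n);d=(A.inv().apply(g-P)).round(4);v=(A.inv()*G).as_rotvec(degrees=True).round(2)
        P=P+A.apply(d);A=A*Ro.from_rotvec(v,degrees=True)
        rows.append((d.tolist(),v.tolist()))
    if show:
        for r in rows: print(*r)
    print('end',P.round(4));return P,A
E
python3 - <<'E'
import station;print([x for x in dir(station) if x[0]!='_'])
from h import *
try: print(station.finger_overhang)
except Exception as e: print(e)
p,R=cur();print(p,R.as_matrix().round(3))
a=down(27);p,R=plan(p,R,[.56,.22,.23],a,9)
plan(p,R,w(-.055,.067,.2),down(-1.35),9)
E
```

```text
['PlanningError', 'calibration', 'finger_overhang', 'get_obs', 'hand_in', 'read_camera']
0.025
[0.16740419 0.65336622 0.23041206] [[-0.969  0.248 -0.   ]
 [ 0.248  0.969 -0.002]
 [-0.    -0.002 -1.   ]]
[-0.0542, -0.0358, 0.0001] [-0.01, 0.01, 5.4]
[-0.0573, -0.0306, 0.0001] [-0.01, 0.0, 5.41]
[-0.06, -0.025, 0.0001] [-0.01, 0.01, 5.4]
[-0.0621, -0.0193, 0.0001] [-0.01, 0.0, 5.4]
[-0.0635, -0.0133, 0.0] [-0.01, 0.01, 5.41]
[-0.0646, -0.0073, 0.0001] [-0.01, 0.0, 5.4]
[-0.065, -0.0011, 0.0001] [-0.01, 0.01, 5.4]
[-0.0648, 0.0049, 0.0] [-0.01, 0.0, 5.41]
[-0.064, 0.011, 0.0001] [-0.01, 0.01, 5.4]
end [0.56 0.22 0.23]
[-0.0341, -0.03, 0.0033] [0.0, -0.0, 3.15]
[-0.0357, -0.028, 0.0034] [0.0, -0.0, 3.15]
[-0.0371, -0.026, 0.0033] [0.0, -0.0, 3.15]
[-0.0386, -0.024, 0.0033] [-0.0, -0.0, 3.15]
[-0.0398, -0.0218, 0.0033] [-0.0, -0.0, 3.15]
[-0.0409, -0.0195, 0.0034] [-0.0, -0.0, 3.15]
[-0.0419, -0.0173, 0.0033] [-0.0, -0.0, 3.15]
[-0.0429, -0.015, 0.0033] [-0.0, -0.0, 3.15]
[-0.0436, -0.0126, 0.0033] [-0.0, -0.0, 3.15]
end [ 0.4591 -0.1757  0.2   ]
```

Call:
drive_tool(
  increments=[
    {"dx": -0.04, "dy": -0.027, "wz": 4.05, "claw": 0.0},
    {"dx": -0.042, "dy": -0.024, "wz": 4.05},
    {"dx": -0.044, "dy": -0.021, "wz": 4.05},
    {"dx": -0.045, "dy": -0.018, "wz": 4.05},
    {"dx": -0.046, "dy": -0.0145, "wz": 4.05},
    {"dx": -0.047, "dy": -0.011, "wz": 4.05},
    {"dx": -0.048, "dy": -0.0075, "wz": 4.05},
    {"dx": -0.0485, "dy": -0.004, "wz": 4.05},
    {"dx": -0.049, "dy": -0.0005, "wz": 4.05},
    {"dx": -0.0485, "dy": 0.002, "wz": 4.05},
    {"dx": -0.0485, "dy": 0.005, "wz": 4.05},
    {"dx": -0.048, "dy": 0.008, "wz": 4.05},
  ],
)

```text
schema error: expected keys claw, dx, dy, dz, wx, wy, wz
```

Call:
drive_tool(
  increments=[
    {"claw": 0, "dx": -0.04, "dy": -0.027, "dz": 0, "wx": 0, "wy": 0, "wz": 4.05},
    {"claw": 0, "dx": -0.042, "dy": -0.024, "dz": 0, "wx": 0, "wy": 0, "wz": 4.05},
    {"claw": 0, "dx": -0.044, "dy": -0.021, "dz": 0, "wx": 0, "wy": 0, "wz": 4.05},
    {"claw": 0, "dx": -0.045, "dy": -0.018, "dz": 0, "wx": 0, "wy": 0, "wz": 4.05},
    {"claw": 0, "dx": -0.046, "dy": -0.0145, "dz": 0, "wx": 0, "wy": 0, "wz": 4.05},
    {"claw": 0, "dx": -0.047, "dy": -0.011, "dz": 0, "wx": 0, "wy": 0, "wz": 4.05},
    {"claw": 0, "dx": -0.048, "dy": -0.0075, "dz": 0, "wx": 0, "wy": 0, "wz": 4.05},
    {"claw": 0, "dx": -0.0485, "dy": -0.004, "dz": 0, "wx": 0, "wy": 0, "wz": 4.05},
    {"claw": 0, "dx": -0.049, "dy": -0.0005, "dz": 0, "wx": 0, "wy": 0, "wz": 4.05},
    {"claw": 0, "dx": -0.0485, "dy": 0.002, "dz": 0, "wx": 0, "wy": 0, "wz": 4.05},
    {"claw": 0, "dx": -0.0485, "dy": 0.005, "dz": 0, "wx": 0, "wy": 0, "wz": 4.05},
    {"claw": 0, "dx": -0.048, "dy": 0.008, "dz": 0, "wx": 0, "wy": 0, "wz": 4.05},
  ],
)

```text
t: 1.6
eef_pos: [0.5567, 0.2186, 0.231]
tool_rot: [-0.0, 0.523, 0.852, -0.0]
contact_force: [0.1, 0.7, 0.9]
gripper_width: -0.0
grasp_force: 0.0
```

```bash
python3 - <<'E'
from h import *
p,R=cur();o=get_obs();print(p,R.as_matrix()[:,1].round(3),np.round(o['contact_force'],2),np.round(o['q'],2),o['gripper_width'])
plan(p,R,w(-.06,.067,.16),down(-1.35),10)
E
```

```text
[0.5566861  0.21861865 0.2310076 ] [ 0.892  0.453 -0.001] [0.07 0.67 0.88] [-0.77  0.36  0.38  1.77 -0.16  1.04  0.13] -0.0001505437186401962
[-0.0305, -0.027, 0.0071] [-0.0, -0.0, 2.83]
[-0.0318, -0.0254, 0.0071] [-0.01, 0.0, 2.82]
[-0.033, -0.0239, 0.0071] [0.0, -0.0, 2.83]
[-0.0342, -0.0222, 0.0071] [-0.0, -0.0, 2.82]
[-0.0352, -0.0205, 0.0071] [-0.01, -0.0, 2.83]
[-0.0362, -0.0187, 0.0071] [0.0, -0.0, 2.83]
[-0.037, -0.0169, 0.0071] [-0.0, -0.0, 2.82]
[-0.0379, -0.0151, 0.0071] [-0.0, -0.0, 2.83]
[-0.0385, -0.0132, 0.0072] [-0.01, -0.0, 2.82]
[-0.0392, -0.0112, 0.0071] [-0.0, -0.0, 2.83]
end [ 0.4541 -0.1756  0.16  ]
```

Call:
drive_tool(
  increments=[
    {"claw": 0, "dx": -0.0305, "dy": -0.027, "dz": 0.007, "wx": 0, "wy": 0, "wz": 2.83},
    {"claw": 0, "dx": -0.032, "dy": -0.0255, "dz": 0.007, "wx": 0, "wy": 0, "wz": 2.83},
    {"claw": 0, "dx": -0.033, "dy": -0.024, "dz": 0.007, "wx": 0, "wy": 0, "wz": 2.83},
    {"claw": 0, "dx": -0.034, "dy": -0.022, "dz": 0.007, "wx": 0, "wy": 0, "wz": 2.83},
    {"claw": 0, "dx": -0.035, "dy": -0.0205, "dz": 0.007, "wx": 0, "wy": 0, "wz": 2.83},
    {"claw": 0, "dx": -0.036, "dy": -0.0185, "dz": 0.007, "wx": 0, "wy": 0, "wz": 2.83},
    {"claw": 0, "dx": -0.037, "dy": -0.017, "dz": 0.007, "wx": 0, "wy": 0, "wz": 2.83},
    {"claw": 0, "dx": -0.038, "dy": -0.015, "dz": 0.007, "wx": 0, "wy": 0, "wz": 2.83},
    {"claw": 0, "dx": -0.0385, "dy": -0.013, "dz": 0.007, "wx": 0, "wy": 0, "wz": 2.83},
    {"claw": 0, "dx": -0.039, "dy": -0.011, "dz": 0.007, "wx": 0, "wy": 0, "wz": 2.83},
    {"claw": 0, "dx": 0, "dy": 0, "dz": 0, "wx": 0, "wy": 0, "wz": 0},
  ],
)

```text
t: 2.98
eef_pos: [0.4529, -0.177, 0.1608]
tool_rot: [-0.0, 0.717, 0.697, -0.001]
contact_force: [0.1, -0.1, -0.8]
gripper_width: -0.0
grasp_force: 0.0
```

```bash
python3 - <<'E'
from h import *
np.set_printoptions(precision=4,suppress=True)
p,R=cur();o=get_obs();print(p,R.as_matrix()[:,1].round(3),np.round(o['contact_force'],2),np.round(o['q'],2))
im,d=read_camera('wrist');cv2.imwrite('pics/w1.png',im[...,::-1]);np.savez('w1.npz',p=im,d=d)
c=calibration('wrist');K=np.array(c['intrinsics']);T=np.array(c['mount']);print(T.round(3))
v,u=np.mgrid[:384,:512];X=np.stack([(u-K[0,2])/K[0,0]*d,(v-K[1,2])/K[1,1]*d,d],-1)
X=(X@T[:3,:3].T+T[:3,3])@R.as_matrix().T+p
M=masks(im)
cc,ss=np.cos(TY),np.sin(TY)
for k in('red','blue'):
    for c,a,l in blobs(M[k],(0,0,512,384),60):
        m=np.median(X[l],0);q=m[:2]-TO;print(k,c.round(),a,m,'tray',[cc*q[0]+ss*q[1],-ss*q[0]+cc*q[1]])
E
```

```text
[ 0.4529 -0.177   0.1608] [ 1.    -0.028 -0.001] [ 0.11 -0.1  -0.78] [-0.28  0.29  0.62  2.1  -0.23  0.82  0.45]
[[-0.    -0.957 -0.291  0.074]
 [ 1.    -0.001  0.001  0.001]
 [-0.001 -0.291  0.957 -0.143]
 [ 0.     0.     0.     1.   ]]
red [300. 181.] 101 [ 0.5011 -0.1787  0.0252] tray [np.float64(-0.012941607412867337), np.float64(0.06496869390253614)]
blue [301. 218.] 504 [ 0.5035 -0.2173  0.0254] tray [np.float64(-0.009675585090647056), np.float64(0.026460402987698854)]
blue [308. 253.] 467 [ 0.5123 -0.2605  0.0253] tray [np.float64(0.00021392339813997236), np.float64(-0.01647103288798523)]
```

View pics/w1.png

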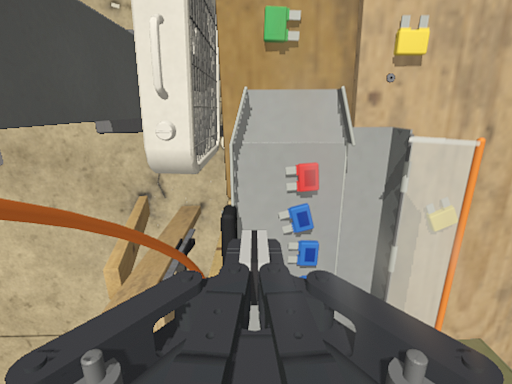

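The wrist view shows the closed fingers at (255,250), red fuse 1 at (308,178) with its blades to the left, the blue ones below it and the lid open on the right. The path to the sweep is clear, so I descend.

Call:
drive_tool(
  increments=[
    {"claw": 0, "dx": 0, "dy": 0, "dz": 0.04, "wx": 0, "wy": 0, "wz": 0},
    {"claw": 0, "dx": 0, "dy": 0, "dz": 0.04, "wx": 0, "wy": 0, "wz": 0},
    {"claw": 0, "dx": 0, "dy": 0, "dz": 0.025, "wx": 0, "wy": 0, "wz": 0},
    {"claw": 0, "dx": 0, "dy": 0, "dz": 0.0085, "wx": 0, "wy": 0, "wz": 0},
    {"claw": 0, "dx": 0, "dy": 0, "dz": 0.004, "wx": 0, "wy": 0, "wz": 0},
    {"claw": 0, "dx": 0, "dy": 0, "dz": 0, "wx": 0, "wy": 0, "wz": 0},
  ],
)

```text
t: 3.78
eef_pos: [0.4554, -0.1738, 0.0444]
tool_rot: [0.0, 0.715, 0.699, 0.0]
contact_force: [-0.2, 0.6, 0.6]
gripper_width: -0.004
grasp_force: 0.0
```

Call:
drive_tool(
  increments=[
    {"claw": 0, "dx": -0.001, "dy": 0.005, "dz": 0.001, "wx": 0, "wy": 0, "wz": 0},
    {"claw": 0, "dx": -0.001, "dy": 0.006, "dz": 0, "wx": 0, "wy": 0, "wz": 0},
    {"claw": 0, "dx": 0, "dy": 0.006, "dz": 0, "wx": 0, "wy": 0, "wz": 0},
    {"claw": 0, "dx": 0, "dy": 0.006, "dz": 0, "wx": 0, "wy": 0, "wz": 0},
    {"claw": 0, "dx": 0, "dy": 0.006, "dz": 0, "wx": 0, "wy": 0, "wz": 0},
    {"claw": 0, "dx": 0, "dy": 0.006, "dz": 0, "wx": 0, "wy": 0, "wz": 0},
    {"claw": 0, "dx": 0, "dy": 0.006, "dz": 0, "wx": 0, "wy": 0, "wz": 0},
    {"claw": 0, "dx": 0, "dy": 0.006, "dz": 0, "wx": 0, "wy": 0, "wz": 0},
    {"claw": 0, "dx": 0, "dy": 0.006, "dz": 0, "wx": 0, "wy": 0, "wz": 0},
    {"claw": 0, "dx": 0, "dy": 0.006, "dz": 0, "wx": 0, "wy": 0, "wz": 0},
    {"claw": 0, "dx": 0, "dy": 0.006, "dz": 0, "wx": 0, "wy": 0, "wz": 0},
    {"claw": 0, "dx": 0, "dy": 0.006, "dz": 0, "wx": 0, "wy": 0, "wz": 0},
    {"claw": 0, "dx": 0, "dy": 0.005, "dz": 0, "wx": 0, "wy": 0, "wz": 0},
    {"claw": 0, "dx": 0, "dy": 0, "dz": 0, "wx": 0, "wy": 0, "wz": 0},
  ],
)

```text
t: 5.52
eef_pos: [0.5311, -0.1777, 0.0428]
tool_rot: [0.0, 0.715, 0.699, 0.0]
contact_force: [-0.1, -0.3, -0.4]
gripper_width: -0.002
grasp_force: 0.0
```

```bash
cat >> h.py <<'E'
def tr(m):
    q=np.array(m)[:2]-TO;c,s=np.cos(TY),np.sin(TY);return np.round([c*q[0]+s*q[1],-s*q[0]+c*q[1]],4)
def look(n,name,roi=(225,195,395,345)):
    p,d=read_camera(n);cv2.imwrite(f'pics/{name}.png',p[...,::-1]);M=masks(p);X=cloud(n,d)
    for k in('red','blue'):
        for c,a,l in blobs(M[k],roi): m=np.median(X[l],0);print(n,k,c.round(),a,m.round(4),'tray',tr(m))
    return p,d,X,M
E
python3 - <<'E'
from h import *
look('scene','s1');look('top','t1',(255,195,390,310))
E
```

```text
scene red [274. 257.] 117 [ 0.5072 -0.1784  0.0236] tray [-0.0068  0.0655]
scene red [342. 307.] 179 [ 0.5028 -0.3564  0.0241] tray [-0.007  -0.1126]
scene blue [288. 269.] 128 [ 0.5015 -0.2225  0.0239] tray [-0.0115  0.0213]
scene blue [307. 279.] 143 [ 0.5104 -0.2665  0.0239] tray [-0.0016 -0.0226]
scene blue [326. 291.] 159 [ 0.5137 -0.3122  0.0237] tray [ 0.0028 -0.0681]
top red [299. 253.] 33 [ 0.4981 -0.1809  0.0251] tray [-0.0159  0.0628]
top red [353. 282.] 79 [ 0.5016 -0.3532  0.0243] tray [-0.0084 -0.1095]
top blue [312. 261.] 69 [ 0.4997 -0.2208  0.0238] tray [-0.0134  0.0229]
top blue [326. 265.] 62 [ 0.5074 -0.2629  0.025 ] tray [-0.0047 -0.0191]
top blue [341. 271.] 67 [ 0.5111 -0.3086  0.0244] tray [ 0.0002 -0.0646]
```

```bash
python3 - <<'E'
import cv2
a=cv2.imread('pics/s1.png')[170:330,190:400];b=cv2.imread('pics/t1.png')[170:330,220:400]
import numpy as np
cv2.imwrite('pics/c1.png',np.hstack([cv2.resize(a,(400,400)),cv2.resize(b,(400,400))]))
E
```

```text
(no output)
```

View pics/c1.png

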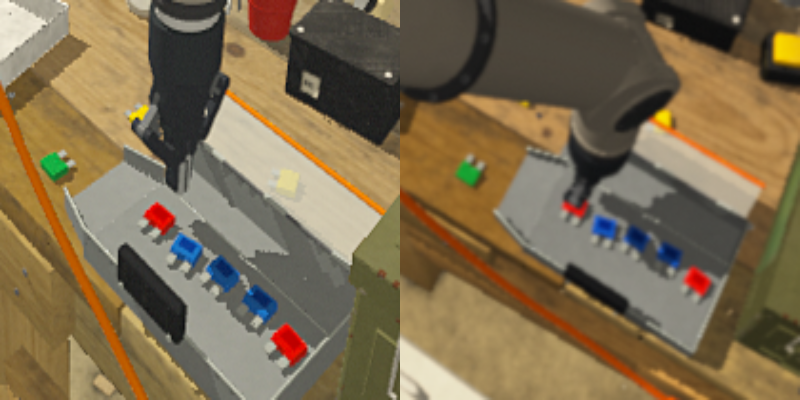

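The scene half shows the fingertips at crop (178,188), right of red fuse 1 (160,218). The fuse has not moved, so the tips passed over it. I measure the real tip height next.

```bash
python3 - <<'E'
from h import *
np.set_printoptions(precision=4,suppress=True)
p,R=cur();print(p)
for n in('scene','top'):
    im,d=read_camera(n);X=cloud(n,d)
    m=(abs(X[...,0]-p[0])<.02)&(abs(X[...,1]-p[1])<.02)&(X[...,2]>.017)&(X[...,2]<.06)
    P=X[m];print(n,len(P));
    for z in np.arange(.018,.06,.003):
        q=P[(P[:,2]>=z)&(P[:,2]<z+.003)]
        if len(q):print(round(z,3),len(q),q[:,:2].min(0),q[:,:2].max(0))
E
```

```text
[ 0.5305 -0.1777  0.0427]
scene 125
0.018 4 [ 0.515  -0.1908] [ 0.5332 -0.1814]
0.021 21 [ 0.5106 -0.191 ] [ 0.5204 -0.1615]
0.024 27 [ 0.5107 -0.1896] [ 0.5206 -0.1629]
0.039 2 [ 0.5262 -0.1855] [ 0.527  -0.1775]
0.042 2 [ 0.5251 -0.1883] [ 0.5268 -0.1842]
0.045 8 [ 0.5217 -0.1916] [ 0.5361 -0.1786]
0.048 7 [ 0.5219 -0.1916] [ 0.5379 -0.1868]
0.051 16 [ 0.519  -0.1916] [ 0.5453 -0.1744]
0.054 17 [ 0.5181 -0.1915] [ 0.546  -0.1755]
0.057 13 [ 0.5169 -0.1921] [ 0.5442 -0.1739]
top 17
0.018 8 [ 0.5112 -0.197 ] [ 0.5422 -0.1841]
0.021 1 [ 0.5416 -0.1953] [ 0.5416 -0.1953]
0.024 1 [ 0.5129 -0.1857] [ 0.5129 -0.1857]
0.048 1 [ 0.5226 -0.1878] [ 0.5226 -0.1878]
0.057 2 [ 0.5211 -0.1881] [ 0.5262 -0.1844]
```

Call:
drive_tool(
  increments=[
    {"claw": 0, "dx": 0, "dy": 0, "dz": -0.008, "wx": 0, "wy": 0, "wz": 0},
    {"claw": 0, "dx": 0, "dy": -0.035, "dz": 0, "wx": 0, "wy": 0, "wz": 0},
    {"claw": 0, "dx": 0, "dy": -0.034, "dz": 0, "wx": 0, "wy": 0, "wz": 0},
    {"claw": 0, "dx": 0, "dy": 0, "dz": 0.01, "wx": 0, "wy": 0, "wz": 0},
    {"claw": 0, "dx": 0, "dy": 0, "dz": 0.007, "wx": 0, "wy": 0, "wz": 0},
    {"claw": 0, "dx": 0, "dy": 0, "dz": 0.004, "wx": 0, "wy": 0, "wz": 0},
    {"claw": 0, "dx": 0, "dy": 0, "dz": 0.002, "wx": 0, "wy": 0, "wz": 0},
    {"claw": 0, "dx": 0, "dy": 0, "dz": 0, "wx": 0, "wy": 0, "wz": 0},
  ],
)

```text
t: 6.72
eef_pos: [0.462, -0.1762, 0.0276]
tool_rot: [-0.0, 0.715, 0.699, -0.0]
contact_force: [0.3, -0.7, -0.3]
gripper_width: -0.001
grasp_force: 0.0
```

```bash
python3 - <<'E'
from h import *
np.set_printoptions(precision=4,suppress=True)
o=get_obs();p,R=cur();print(p,tr(p),np.round(o['contact_force'],1))
im,d=read_camera('scene');X=cloud('scene',d);cv2.imwrite('pics/s2.png',im[...,::-1])
m=(abs(X[...,0]-p[0])<.02)&(abs(X[...,1]-p[1])<.02)&(X[...,2]>.017)&(X[...,2]<.06)
P=X[m]
for z in np.arange(.018,.05,.003):
        q=P[(P[:,2]>=z)&(P[:,2]<z+.003)]
        if len(q):print(round(z,3),len(q),q[:,:2].min(0),q[:,:2].max(0))
im,d=read_camera('wrist');K=np.array(calibration('wrist')['intrinsics']);T=np.array(calibration('wrist')['mount'])
v,u=np.mgrid[:384,:512];X=np.stack([(u-K[0,2])/K[0,0]*d,(v-K[1,2])/K[1,1]*d,d],-1)@T[:3,:3].T+T[:3,3]
for v in range(200,380,15):print(v,X[v,255],im[v,255])
E
```

```text
[ 0.462  -0.1762  0.0276] [-0.0521  0.0666] [ 0.3 -0.7 -0.3]
0.027 2 [ 0.4616 -0.1882] [ 0.4696 -0.1879]
0.03 5 [ 0.4569 -0.1904] [ 0.4658 -0.1864]
0.033 9 [ 0.4535 -0.1905] [ 0.4679 -0.1846]
0.036 16 [ 0.4493 -0.1901] [ 0.4754 -0.1734]
0.039 19 [ 0.4489 -0.189 ] [ 0.4773 -0.1738]
0.042 10 [ 0.4503 -0.1899] [ 0.4742 -0.1726]
0.045 16 [ 0.4498 -0.1907] [ 0.4768 -0.1734]
0.048 19 [ 0.4479 -0.1896] [ 0.4779 -0.1728]
200 [0.0222 0.0017 0.0111] [155 155 149]
215 [0.0129 0.0017 0.0109] [155 155 149]
230 [ 0.0105  0.0016 -0.0052] [90 89 86]
245 [ 0.0106  0.0015 -0.0226] [49 47 49]
260 [ 0.01    0.0015 -0.0354] [51 51 50]
275 [ 0.0037  0.0015 -0.0374] [63 60 60]
290 [-0.0036  0.0015 -0.0379] [61 60 60]
305 [-0.0514  0.0017  0.0114] [83 82 80]
320 [-0.0636  0.0017  0.0114] [100 100  96]
335 [ 0.0096  0.0013 -0.0772] [48 50 51]
350 [ 0.0112  0.0012 -0.0839] [60 59 63]
365 [ 0.01    0.0012 -0.0875] [59 59 63]
```

Call:
drive_tool(
  increments=[
    {"claw": 0, "dx": 0, "dy": 0, "dz": 0.004, "wx": 0, "wy": 0, "wz": 0},
    {"claw": 0, "dx": 0, "dy": 0, "dz": 0.002, "wx": 0, "wy": 0, "wz": 0},
    {"claw": 0, "dx": 0, "dy": 0, "dz": 0.001, "wx": 0, "wy": 0, "wz": 0},
    {"claw": 0, "dx": 0, "dy": 0, "dz": 0, "wx": 0, "wy": 0, "wz": 0},
  ],
)

```text
t: 7.32
eef_pos: [0.4616, -0.1762, 0.0207]
tool_rot: [-0.0, 0.715, 0.699, -0.0]
contact_force: [-0.2, -0.5, 0.2]
gripper_width: -0.002
grasp_force: 0.0
```

```bash
python3 - <<'E'
from h import *
np.set_printoptions(precision=4,suppress=True)
o=get_obs();p,R=cur();print(p,tr(p),np.round(o['contact_force'],1))
im,d=read_camera('wrist');K=np.array(calibration('wrist')['intrinsics']);T=np.array(calibration('wrist')['mount'])
v,u=np.mgrid[:384,:512];X=np.stack([(u-K[0,2])/K[0,0]*d,(v-K[1,2])/K[1,1]*d,d],-1)@T[:3,:3].T+T[:3,3]
for v in range(206,250,3):print(v,X[v,248],X[v,262],im[v,248])
E
```

```text
[ 0.4616 -0.1762  0.0207] [-0.0525  0.0666] [-0.2 -0.5  0.2]
206 [ 0.0211 -0.0023  0.004 ] [0.0209 0.0056 0.0043] [155 156 149]
209 [ 0.0189 -0.0023  0.0049] [0.0192 0.0056 0.0042] [155 156 149]
212 [ 0.0173 -0.0023  0.0044] [0.0176 0.0056 0.0035] [155 156 149]
215 [ 0.0157 -0.0023  0.0039] [0.0156 0.0056 0.0041] [155 156 149]
218 [ 0.0138 -0.0024  0.0041] [0.0138 0.0056 0.004 ] [155 155 149]
221 [ 0.0123 -0.0024  0.0031] [0.012  0.0056 0.0038] [155 156 149]
224 [ 0.0094 -0.0024  0.0056] [0.0098 0.0057 0.0047] [155 155 149]
227 [ 0.0079 -0.0024  0.0047] [0.008  0.0057 0.0044] [155 155 149]
230 [ 0.0107 -0.0022 -0.0056] [ 0.0103  0.0054 -0.0048] [179 179 172]
233 [ 0.0105 -0.0021 -0.0089] [ 0.0107  0.0053 -0.0095] [187 186 179]
236 [ 0.0107 -0.0021 -0.0129] [ 0.0102  0.0052 -0.0118] [187 186 179]
239 [ 0.0106 -0.002  -0.0161] [ 0.0102  0.0051 -0.0155] [187 187 180]
242 [ 0.0735  0.0009 -0.1431] [ 0.0104  0.005  -0.0191] [187 186 179]
245 [ 0.0104 -0.0019 -0.0223] [ 0.0103  0.0049 -0.0221] [188 187 180]
248 [ 0.0105 -0.0018 -0.0255] [ 0.0107  0.0048 -0.0258] [187 187 180]
```

Call:
drive_tool(
  increments=[
    {"claw": 0, "dx": 0, "dy": 0, "dz": 0.002, "wx": 0, "wy": 0, "wz": 0},
    {"claw": 0, "dx": 0, "dy": 0, "dz": 0.001, "wx": 0, "wy": 0, "wz": 0},
    {"claw": 0, "dx": 0, "dy": 0, "dz": 0.001, "wx": 0, "wy": 0, "wz": 0},
    {"claw": 0, "dx": 0, "dy": 0, "dz": 0, "wx": 0, "wy": 0, "wz": 0},
  ],
)

```text
t: 7.88
eef_pos: [0.4616, -0.1761, 0.0167]
tool_rot: [-0.0, 0.715, 0.699, -0.0]
contact_force: [-0.4, -0.3, -0.3]
gripper_width: 0.0
grasp_force: 0.0
```

```bash
python3 - <<'E'
from h import *
np.set_printoptions(precision=4,suppress=True)
o=get_obs();p,R=cur();print(p,tr(p),np.round(o['contact_force'],1))
im,d=read_camera('wrist');cv2.imwrite('pics/w3.png',cv2.resize(im[150:320,190:360,::-1],None,fx=3.5,fy=3.5))
im,d=read_camera('scene');X=cloud('scene',d)
m=(abs(X[...,0]-p[0])<.02)&(abs(X[...,1]-p[1])<.02)&(X[...,2]>.0145)&(X[...,2]<.03)
P=X[m]
for z in np.arange(.0145,.03,.002):
        q=P[(P[:,2]>=z)&(P[:,2]<z+.002)]
        if len(q):print(round(z,4),len(q),q[:,:2].min(0),q[:,:2].max(0))
E
```

```text
[ 0.4616 -0.1761  0.0167] [-0.0524  0.0666] [-0.4 -0.3 -0.3]
0.0145 40 [ 0.4463 -0.1958] [ 0.4809 -0.1563]
0.0165 6 [ 0.446  -0.1891] [ 0.4809 -0.1592]
0.0185 1 [ 0.4552 -0.1656] [ 0.4552 -0.1656]
0.0205 2 [ 0.464  -0.1891] [ 0.4663 -0.1886]
0.0225 3 [ 0.4606 -0.1905] [ 0.4677 -0.189 ]
0.0245 5 [ 0.4509 -0.1899] [ 0.4744 -0.1731]
0.0265 9 [ 0.4509 -0.1894] [ 0.4757 -0.1751]
0.0285 4 [ 0.45   -0.1901] [ 0.4691 -0.1727]
```

View pics/w3.png

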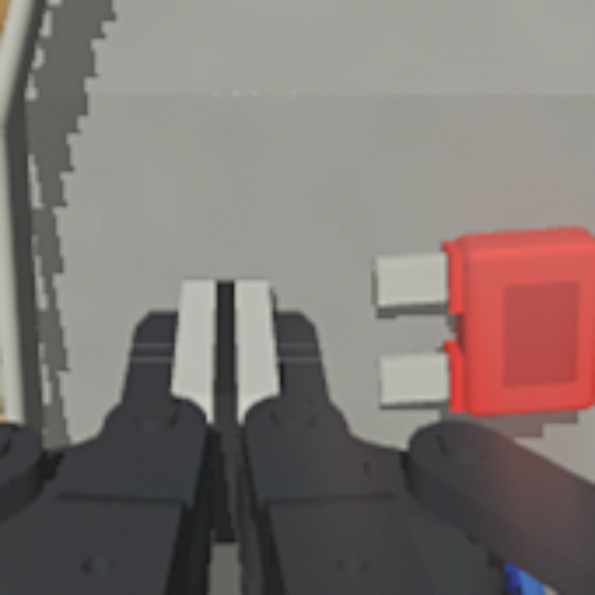

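The crop shows the fingers at (225,300) and the fuse at (520,325), its blades at row 330 facing the finger. By depth the tips are about 4 mm behind the TCP, so I lower 2 mm more and sweep.

Call:
drive_tool(
  increments=[
    {"claw": 0, "dx": 0, "dy": 0.003, "dz": 0.002, "wx": 0, "wy": 0, "wz": 0},
    {"claw": 0, "dx": 0, "dy": 0.006, "dz": 0, "wx": 0, "wy": 0, "wz": 0},
    {"claw": 0, "dx": 0, "dy": 0.006, "dz": 0, "wx": 0, "wy": 0, "wz": 0},
    {"claw": 0, "dx": 0, "dy": 0.006, "dz": 0, "wx": 0, "wy": 0, "wz": 0},
    {"claw": 0, "dx": 0, "dy": 0.006, "dz": 0, "wx": 0, "wy": 0, "wz": 0},
    {"claw": 0, "dx": 0, "dy": 0.006, "dz": 0, "wx": 0, "wy": 0, "wz": 0},
    {"claw": 0, "dx": 0, "dy": 0.006, "dz": 0, "wx": 0, "wy": 0, "wz": 0},
    {"claw": 0, "dx": 0, "dy": 0.006, "dz": 0, "wx": 0, "wy": 0, "wz": 0},
    {"claw": 0, "dx": 0, "dy": 0.006, "dz": 0, "wx": 0, "wy": 0, "wz": 0},
    {"claw": 0, "dx": 0, "dy": 0.006, "dz": 0, "wx": 0, "wy": 0, "wz": 0},
    {"claw": 0, "dx": 0, "dy": 0.006, "dz": 0, "wx": 0, "wy": 0, "wz": 0},
    {"claw": 0, "dx": 0, "dy": 0.006, "dz": 0, "wx": 0, "wy": 0, "wz": 0},
    {"claw": 0, "dx": 0, "dy": 0.004, "dz": 0, "wx": 0, "wy": 0, "wz": 0},
    {"claw": 0, "dx": 0, "dy": 0, "dz": 0, "wx": 0, "wy": 0, "wz": 0},
  ],
)

```text
t: 9.72
eef_pos: [0.5311, -0.1788, 0.016]
tool_rot: [-0.003, 0.716, 0.698, -0.001]
contact_force: [-13.8, 0.8, 26.4]
gripper_width: -0.001
grasp_force: 13.4
```

```bash
python3 - <<'E'
from h import *
p,R=cur();print(p,tr(p));look('scene','s3');look('top','t3',(255,195,390,310))
E
```

```text
[ 0.53110357 -0.17875926  0.01600458] [0.0171 0.0657]
scene red [296. 246.] 108 [ 0.5665 -0.1881  0.0242] tray [0.0527 0.0572]
scene red [354. 300.] 170 [ 0.5333 -0.3621  0.024 ] tray [ 0.0236 -0.1176]
scene blue [307. 259.] 123 [ 0.5531 -0.2299  0.0236] tray [0.0403 0.0151]
scene blue [324. 270.] 141 [ 0.5548 -0.2745  0.0239] tray [ 0.043  -0.0295]
scene blue [341. 283.] 151 [ 0.5511 -0.3197  0.0239] tray [ 0.0404 -0.0747]
top red [359. 274.] 71 [ 0.532  -0.3574  0.0248] tray [ 0.0222 -0.1129]
top blue [321. 247.] 56 [ 0.551  -0.2272  0.024 ] tray [0.0381 0.0177]
top blue [335. 253.] 65 [ 0.5532 -0.2718  0.024 ] tray [ 0.0413 -0.0268]
top blue [348. 262.] 61 [ 0.5483 -0.3163  0.0245] tray [ 0.0375 -0.0715]
```

The tips dragged on the deck and took the tray along, with 26 N down. Tip contact is therefore at about TCP z = 0.016. I lift off and measure the tray again.

Call:
drive_tool(
  increments=[
    {"claw": 0, "dx": 0, "dy": 0, "dz": -0.005, "wx": 0, "wy": 0, "wz": 0},
    {"claw": 0, "dx": 0, "dy": -0.02, "dz": -0.03, "wx": 0, "wy": 0, "wz": 0},
    {"claw": 0, "dx": 0, "dy": -0.03, "dz": -0.05, "wx": 0, "wy": 0, "wz": 0},
    {"claw": 0, "dx": 0, "dy": -0.03, "dz": -0.04, "wx": 0, "wy": 0, "wz": 0},
    {"claw": 0, "dx": 0, "dy": 0, "dz": 0, "wx": 0, "wy": 0, "wz": 0},
  ],
)

```text
t: 10.45
eef_pos: [0.4547, -0.1765, 0.1422]
tool_rot: [0.001, 0.715, 0.699, 0.002]
contact_force: [0.9, 0.0, -0.6]
gripper_width: 0.002
grasp_force: 0.0
```

```bash
cat >> h.py <<'E'
def tray():
    for n in("top","scene"):
        p,d=read_camera(n);M=masks(p);X=cloud(n,d);np.savez(n+'.npz',p=p,d=d);cv2.imwrite(f'pics/{n}_l.png',p[...,::-1])
        m=M['orange']&(X[...,2]>.078)&(X[...,2]<.095)&(X[...,0]>.57)&(X[...,0]<.76)
        P=X[m]
        if len(P)>20:
            l=cv2.fitLine(P[:,:2].astype(np.float32),cv2.DIST_HUBER,0,.01,.01).ravel();a=np.array(l[:2])*np.sign(l[1]);s=(P[:,:2]-l[2:])@a
            print(n,'bead',len(P),'yaw',np.degrees(np.arctan2(-a[0],a[1])).round(2),l[2:]+a*np.percentile(s,1),l[2:]+a*np.percentile(s,99))
        m=M['black']&(X[...,2]>.0585)&(X[...,2]<.067)&(X[...,0]>.38)&(X[...,0]<.56)&(X[...,1]<-.12)&(X[...,1]>-.34)
        P=X[m];b=blobs(m,(0,0,512,384),25);P=X[max(b,key=lambda q:q[1])[2]] if b else P
        if len(P)>10:print(n,'grip',len(P),cv2.minAreaRect((P[:,:2]*1000).astype(np.float32)))
        for k in('red','blue'):
            for c,a,l in blobs(M[k],(255,195,390,310) if n=='top' else (225,195,395,345)): m=np.median(X[l],0);print(n,k,c.round(),a,m.round(4),'tray',tr(m))
E
python3 - <<'E'
from h import *
p,R=cur();print(p);tray()
E
```

```text
[ 0.45472736 -0.17654261  0.14215257]
top bead 138 yaw -10.51 [ 0.64676549 -0.39922819] [ 0.69089072 -0.16140878]
top grip 121 ((470.6659851074219, -236.5828857421875), (82.29104614257812, 14.22144889831543), 78.76485443115234)
top red [359. 274.] 72 [ 0.5325 -0.3576  0.0239] tray [ 0.0227 -0.1131]
top blue [321. 247.] 65 [ 0.5528 -0.2267  0.0241] tray [0.0399 0.0183]
top blue [335. 253.] 69 [ 0.5538 -0.2706  0.0246] tray [ 0.0419 -0.0256]
top blue [349. 262.] 71 [ 0.5492 -0.3165  0.0243] tray [ 0.0384 -0.0716]
scene bead 34 yaw -10.57 [ 0.65541262 -0.36349264] [0.81422731 0.487677  ]
scene grip 199 ((474.0863952636719, -238.92189025878906), (84.00202941894531, 12.767646789550781), 79.53762817382812)
scene red [295. 246.] 111 [ 0.5665 -0.1862  0.0237] tray [0.0526 0.059 ]
scene red [354. 300.] 169 [ 0.5335 -0.3619  0.0239] tray [ 0.0238 -0.1174]
scene blue [307. 259.] 121 [ 0.5524 -0.2294  0.0236] tray [0.0396 0.0155]
scene blue [324. 270.] 137 [ 0.5548 -0.2746  0.0236] tray [ 0.043  -0.0296]
scene blue [341. 283.] 144 [ 0.5512 -0.3197  0.0239] tray [ 0.0405 -0.0747]
```

```bash
sed -i 's/^TO=.*/TO=np.array([.5595,-.253]);TY=np.radians(-10.5)/' h.py; python3 - <<'E'
from h import *
for n,m in dict(r1=(.5665,-.1850),b1=(.5525,-.228),b2=(.5543,-.2726),b3=(.5502,-.318),r2=(.533,-.3598)).items():print(n,tr(m))
p,R=cur();y1=tr((.566,-.185))[1]
P,A=plan(p,R,w(-.050,y1,.06),down(-10.5),4)
print(w(-.05,y1))
print('push dir check',w(.018,y1)-w(-.05,y1))
E
```

```text
r1 [-0.0055  0.0681]
b1 [-0.0114  0.0233]
b2 [-0.0015 -0.0202]
b3 [ 0.0027 -0.0656]
r2 [-0.0066 -0.1098]
[-0.0, 0.0168, 0.02] [0.02, -0.01, 2.32]
[0.0006, 0.0167, 0.02] [0.03, -0.01, 2.32]
[0.0014, 0.0168, 0.02] [0.02, -0.0, 2.32]
[0.002, 0.0166, 0.0201] [0.03, -0.01, 2.32]
end [ 0.5227 -0.177   0.06  ]
[ 0.52272927 -0.17702689  0.        ]
push dir check [ 0.06686133 -0.01239202  0.        ]
```

Call:
drive_tool(
  increments=[
    {"claw": 0, "dx": 0, "dy": 0.017, "dz": 0.02, "wx": 0, "wy": 0, "wz": 2.32},
    {"claw": 0, "dx": 0.0005, "dy": 0.0167, "dz": 0.02, "wx": 0, "wy": 0, "wz": 2.32},
    {"claw": 0, "dx": 0.0015, "dy": 0.0167, "dz": 0.02, "wx": 0, "wy": 0, "wz": 2.32},
    {"claw": 0, "dx": 0.002, "dy": 0.0166, "dz": 0.02, "wx": 0, "wy": 0, "wz": 2.32},
    {"claw": 0, "dx": 0, "dy": 0, "dz": 0.025, "wx": 0, "wy": 0, "wz": 0},
    {"claw": 0, "dx": 0, "dy": 0, "dz": 0.014, "wx": 0, "wy": 0, "wz": 0},
    {"claw": 0, "dx": 0, "dy": 0, "dz": 0.002, "wx": 0, "wy": 0, "wz": 0},
    {"claw": 0, "dx": 0, "dy": 0, "dz": 0, "wx": 0, "wy": 0, "wz": 0},
  ],
)

```text
t: 11.55
eef_pos: [0.522, -0.1778, 0.0189]
tool_rot: [0.0, 0.769, 0.639, 0.0]
contact_force: [-0.3, -0.5, 0.0]
gripper_width: 0.0
grasp_force: 0.0
```

```bash
python3 - <<'E'
from h import *
o=get_obs();p,R=cur();print(p,tr(p),np.degrees(np.arctan2(*R.as_matrix()[1::-1,1])),np.round(o['contact_force'],1))
E
```

```text
[ 0.52203721 -0.17775676  0.01890938] [-0.0505  0.0672] -10.563265925912447 [-0.3 -0.5  0. ]
```

Call:
drive_tool(
  increments=[
    {"claw": 0, "dx": 0, "dy": 0.005, "dz": 0.001, "wx": 0, "wy": 0, "wz": 0},
    {"claw": 0, "dx": 0, "dy": 0.006, "dz": 0, "wx": 0, "wy": 0, "wz": 0},
    {"claw": 0, "dx": 0, "dy": 0.006, "dz": 0, "wx": 0, "wy": 0, "wz": 0},
    {"claw": 0, "dx": 0, "dy": 0.006, "dz": 0, "wx": 0, "wy": 0, "wz": 0},
  ],
)

```text
t: 12.05
eef_pos: [0.5452, -0.1818, 0.018]
tool_rot: [0.0, 0.769, 0.639, 0.0]
contact_force: [-0.2, 0.2, 0.4]
gripper_width: -0.003
grasp_force: 0.0
```

```bash
python3 - <<'E'
from h import *
o=get_obs();p,R=cur();print(p,tr(p),np.round(o['contact_force'],1));look('scene','s4')
E
```

```text
[ 0.54516708 -0.18184465  0.01799766] [-0.0271  0.0674] [-0.2  0.2  0.4]
scene red [300. 246.] 88 [ 0.5746 -0.1933  0.0242] tray [0.004  0.0614]
scene red [354. 300.] 170 [ 0.5332 -0.3615  0.0239] tray [-0.0061 -0.1115]
scene blue [307. 259.] 125 [ 0.5539 -0.2301  0.0237] tray [-0.0097  0.0215]
scene blue [324. 270.] 140 [ 0.5546 -0.2752  0.0238] tray [-0.0007 -0.0227]
scene blue [341. 283.] 151 [ 0.551  -0.3202  0.0239] tray [ 0.0039 -0.0676]
```

Call:
drive_tool(
  increments=[
    {"claw": 0, "dx": 0, "dy": 0.006, "dz": 0, "wx": 0, "wy": 0, "wz": 0},
    {"claw": 0, "dx": 0, "dy": 0.006, "dz": 0, "wx": 0, "wy": 0, "wz": 0},
    {"claw": 0, "dx": 0, "dy": 0.006, "dz": 0, "wx": 0, "wy": 0, "wz": 0},
    {"claw": 0, "dx": 0, "dy": 0.006, "dz": 0, "wx": 0, "wy": 0, "wz": 0},
    {"claw": 0, "dx": 0, "dy": 0.006, "dz": 0, "wx": 0, "wy": 0, "wz": 0},
    {"claw": 0, "dx": 0, "dy": 0.006, "dz": 0, "wx": 0, "wy": 0, "wz": 0},
    {"claw": 0, "dx": 0, "dy": 0.006, "dz": 0, "wx": 0, "wy": 0, "wz": 0},
    {"claw": 0, "dx": 0, "dy": 0.006, "dz": 0, "wx": 0, "wy": 0, "wz": 0},
    {"claw": 0, "dx": 0, "dy": 0, "dz": 0, "wx": 0, "wy": 0, "wz": 0},
  ],
)

```text
t: 13.22
eef_pos: [0.5922, -0.1906, 0.0178]
tool_rot: [0.0, 0.769, 0.639, 0.0]
contact_force: [0.1, 0.0, -0.6]
gripper_width: 0.002
grasp_force: 0.0
```

```bash
python3 - <<'E'
from h import *
o=get_obs();p,R=cur();print(p,tr(p),np.round(o['contact_force'],1));look('scene','s5')
y2=-.110
B=down(-10.5)*Ro.from_euler('y',0)
# tilt so hand leans to +tray y: tool z tip points to -y
for s in(1,-1):
    T=down(-10.5)*Ro.from_rotvec([0,15*s,0],degrees=True);print(s,T.apply([0,0,-1]))
E
```

```text
[ 0.5922386  -0.19062102  0.01777752] [0.0208 0.0673] [ 0.1  0.  -0.6]
scene red [317. 242.] 59 [ 0.6193 -0.2032  0.0142] tray [0.0497 0.0598]
scene red [354. 300.] 168 [ 0.5334 -0.3617  0.0239] tray [-0.0058 -0.1116]
scene blue [307. 259.] 125 [ 0.5538 -0.2301  0.0236] tray [-0.0098  0.0215]
scene blue [324. 270.] 134 [ 0.5544 -0.2743  0.0237] tray [-0.0011 -0.0219]
scene blue [341. 283.] 148 [ 0.5515 -0.319   0.0238] tray [ 0.0042 -0.0664]
1 [-0.04716602 -0.2544851   0.96592583]
-1 [0.04716602 0.2544851  0.96592583]
```

Red fuse 1 is in the trough (z = 0.014) and the blue ones are untouched. Red fuse 2 is too close to the ammo box for the hand. I'll take the grip and bring the tray away from the box, squared up.

```bash
python3 - <<'E'
from h import *
p,R=cur();p=p+[0,0,.09];print(p)
plan(p,R,w(-.089,0,.108),down(-10.5),4)
E
```

```text
[ 0.59175984 -0.19059351  0.10772765]
[-0.0168, -0.0273, -0.0001] [-0.0, 0.0, -0.01]
[-0.0169, -0.0273, -0.0] [-0.0, 0.0, -0.01]
[-0.0168, -0.0274, -0.0001] [-0.0, 0.0, -0.02]
[-0.0168, -0.0273, -0.0001] [-0.0, 0.0, -0.01]
end [ 0.472  -0.2368  0.108 ]
```

Call:
drive_tool(
  increments=[
    {"claw": 0, "dx": 0, "dy": 0, "dz": -0.04, "wx": 0, "wy": 0, "wz": 0},
    {"claw": 0.085, "dx": 0, "dy": 0, "dz": -0.05, "wx": 0, "wy": 0, "wz": 0},
    {"claw": 0.085, "dx": -0.0168, "dy": -0.0273, "dz": 0, "wx": 0, "wy": 0, "wz": 0},
    {"claw": 0.085, "dx": -0.0168, "dy": -0.0273, "dz": 0, "wx": 0, "wy": 0, "wz": 0},
    {"claw": 0.085, "dx": -0.0168, "dy": -0.0273, "dz": 0, "wx": 0, "wy": 0, "wz": 0},
    {"claw": 0.085, "dx": -0.0168, "dy": -0.0273, "dz": 0, "wx": 0, "wy": 0, "wz": 0},
    {"claw": 0.085, "dx": 0, "dy": 0, "dz": 0, "wx": 0, "wy": 0, "wz": 0},
  ],
)

```text
t: 14.15
eef_pos: [0.4691, -0.2377, 0.1078]
tool_rot: [-0.001, 0.77, 0.638, -0.0]
contact_force: [1.2, -0.0, 0.6]
gripper_width: 0.995
grasp_force: 0.0
```

```bash
python3 - <<'E'
from h import *
p,R=cur();print(p,tr(p))
im,d=read_camera('wrist');cv2.imwrite('pics/w5.png',im[...,::-1])
tray()
E
```

```text
[ 0.4691022  -0.23772895  0.10782825] [-0.0917 -0.0015]
top bead 74 yaw -11.28 [ 0.64549887 -0.39963704] [ 0.66988534 -0.27735921]
top grip 44 ((466.3865661621094, -262.1673278808594), (30.477773666381836, 14.337833404541016), 80.9381103515625)
top red [359. 274.] 70 [ 0.5319 -0.3583  0.024 ] tray [-0.008  -0.1086]
top blue [338. 256.] 16 [ 0.5503 -0.2815  0.0233] tray [-0.0038 -0.0297]
top blue [349. 262.] 71 [ 0.5495 -0.3166  0.0243] tray [ 0.0017 -0.0643]
scene bead 35 yaw -10.42 [ 0.65534512 -0.36416944] [ 0.69195986 -0.16512193]
scene grip 193 ((474.7352294921875, -238.0515594482422), (86.30316925048828, 12.161388397216797), 78.83634185791016)
scene red [315. 241.] 77 [ 0.6192 -0.199   0.0152] tray [0.0488 0.064 ]
scene red [354. 300.] 164 [ 0.5332 -0.3614  0.0237] tray [-0.0061 -0.1114]
scene blue [307. 259.] 123 [ 0.5532 -0.2292  0.0237] tray [-0.0105  0.0222]
scene blue [324. 270.] 137 [ 0.5546 -0.2746  0.0238] tray [-0.0009 -0.0222]
scene blue [341. 283.] 143 [ 0.551  -0.3197  0.024 ] tray [ 0.0038 -0.0671]
```

View pics/w5.png

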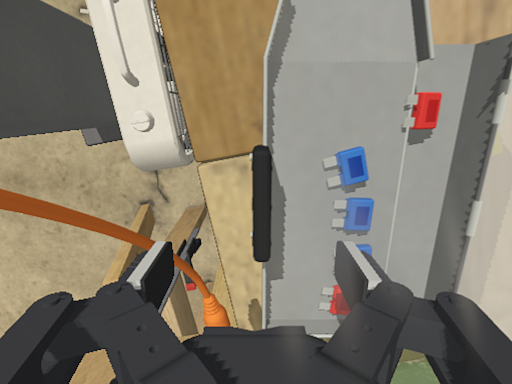

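The wrist view shows the grip at (262,205) between the open fingers (150,270) and (355,265). Red 1 is in the trough at (428,110), but its blades still lie on the deck's edge and will need a further nudge. I descend and grip.

Call:
drive_tool(
  newtons=80,
  increments=[
    {"claw": 0.085, "dx": 0, "dy": 0.0025, "dz": 0.035, "wx": 0, "wy": 0, "wz": 0},
    {"claw": 0.085, "dx": 0, "dy": 0, "dz": 0.027, "wx": 0, "wy": 0, "wz": 0},
    {"claw": 0.085, "dx": 0, "dy": 0, "dz": 0.004, "wx": 0, "wy": 0, "wz": 0},
    {"claw": 0.0, "dx": 0, "dy": 0, "dz": 0, "wx": 0, "wy": 0, "wz": 0},
    {"claw": 0.0, "dx": 0, "dy": 0, "dz": 0, "wx": 0, "wy": 0, "wz": 0},
    {"claw": 0.0, "dx": 0, "dy": 0, "dz": 0, "wx": 0, "wy": 0, "wz": 0},
    {"claw": 0.0, "dx": 0, "dy": 0, "dz": 0, "wx": 0, "wy": 0, "wz": 0},
  ],
)

```text
t: 15.18
eef_pos: [0.4748, -0.2371, 0.0425]
tool_rot: [0.0, 0.769, 0.639, 0.0]
contact_force: [-6.2, 3.4, 26.4]
gripper_width: 0.146
grasp_force: 69.0
```

Call:
drive_tool(
  increments=[
    {"claw": 0, "dx": 0, "dy": 0, "dz": -0.003, "wx": 0, "wy": 0, "wz": 0},
    {"claw": 0, "dx": 0, "dy": 0, "dz": -0.005, "wx": 0, "wy": 0, "wz": 0},
    {"claw": 0, "dx": 0, "dy": 0, "dz": -0.006, "wx": 0, "wy": 0, "wz": 0},
    {"claw": 0, "dx": 0, "dy": 0, "dz": 0, "wx": 0, "wy": 0, "wz": 0},
  ],
)

```text
t: 15.68
eef_pos: [0.4747, -0.2372, 0.0563]
tool_rot: [0.0, 0.769, 0.639, 0.0]
contact_force: [-0.6, -0.2, -3.0]
gripper_width: 0.141
grasp_force: 78.1
```

```bash
python3 - <<'E'
from h import *
o=get_obs();p,R=cur();print(p,R.as_matrix().round(3).tolist(),np.round(o['contact_force'],1),np.round(o['torque'],2),o['grasp_force']);tray()
plan(p,R,[.46,-.21,p[2]],down(0),5)
E
```

```text
[ 0.47474882 -0.23719525  0.05626111] [[0.183, 0.983, 0.001], [0.983, -0.183, -0.0], [-0.0, 0.001, -1.0]] [-0.6 -0.2 -3. ] [ 0.09  0.24 -0.02] 78.06556463241577
top grip 18 ((463.5611267089844, -234.7015838623047), (82.78475189208984, 7.399221897125244), 79.936767578125)
top red [360. 273.] 73 [ 0.5327 -0.3586  0.0376] tray [-0.0071 -0.1087]
top blue [350. 260.] 71 [ 0.5498 -0.3169  0.0375] tray [ 0.0021 -0.0646]
scene grip 53 ((464.83660888671875, -266.1194152832031), (7.125082015991211, 31.972421646118164), 1.9312649965286255)
scene red [317. 238.] 60 [ 0.6199 -0.2041  0.0276] tray [0.0505 0.0591]
scene red [355. 295.] 168 [ 0.5325 -0.3616  0.0368] tray [-0.0068 -0.1117]
scene blue [307. 255.] 124 [ 0.5532 -0.2296  0.0367] tray [-0.0104  0.0219]
scene blue [325. 265.] 136 [ 0.5548 -0.2738  0.0368] tray [-0.0008 -0.0213]
scene blue [342. 279.] 150 [ 0.5507 -0.3194  0.0367] tray [ 0.0034 -0.0669]
[0.0048, -0.0039, -0.0] [0.01, 0.0, -2.11]
[0.005, -0.0037, -0.0] [0.01, 0.0, -2.11]
[0.005, -0.0035, -0.0] [0.01, 0.01, -2.11]
[0.0052, -0.0034, -0.0] [0.01, -0.0, -2.11]
[0.0054, -0.0031, -0.0] [0.01, -0.0, -2.11]
end [ 0.46   -0.21    0.0563]
```

Call:
drive_tool(
  increments=[
    {"claw": 0, "dx": 0.005, "dy": -0.004, "dz": 0, "wx": 0, "wy": 0, "wz": -2.1},
    {"claw": 0, "dx": 0.005, "dy": -0.0036, "dz": 0, "wx": 0, "wy": 0, "wz": -2.1},
    {"claw": 0, "dx": 0.005, "dy": -0.0035, "dz": 0, "wx": 0, "wy": 0, "wz": -2.1},
    {"claw": 0, "dx": 0.005, "dy": -0.0034, "dz": 0, "wx": 0, "wy": 0, "wz": -2.1},
    {"claw": 0, "dx": 0.0055, "dy": -0.003, "dz": 0, "wx": 0, "wy": 0, "wz": -2.1},
    {"claw": 0, "dx": 0, "dy": 0, "dz": 0.007, "wx": 0, "wy": 0, "wz": 0},
    {"claw": 0, "dx": 0, "dy": 0, "dz": 0.0045, "wx": 0, "wy": 0, "wz": 0},
    {"claw": 0, "dx": 0, "dy": 0, "dz": 0.0015, "wx": 0, "wy": 0, "wz": 0},
    {"claw": 0, "dx": 0, "dy": 0, "dz": 0, "wx": 0, "wy": 0, "wz": 0},
  ],
)

```text
t: 16.9
eef_pos: [0.46, -0.2101, 0.0427]
tool_rot: [0.0, 0.708, 0.707, -0.0]
contact_force: [-1.5, 0.1, -2.1]
gripper_width: 0.141
grasp_force: 78.3
```

Call:
drive_tool(
  increments=[
    {"claw": 0, "dx": 0, "dy": 0, "dz": 0.001, "wx": 0, "wy": 0, "wz": 0},
    {"claw": 0.085, "dx": 0, "dy": 0, "dz": 0, "wx": 0, "wy": 0, "wz": 0},
    {"claw": 0.085, "dx": 0, "dy": 0, "dz": 0, "wx": 0, "wy": 0, "wz": 0},
    {"claw": 0.085, "dx": 0, "dy": 0, "dz": 0, "wx": 0, "wy": 0, "wz": 0},
    {"claw": 0.085, "dx": 0, "dy": 0, "dz": -0.04, "wx": 0, "wy": 0, "wz": 0},
    {"claw": 0.0, "dx": 0, "dy": 0, "dz": -0.03, "wx": 0, "wy": 0, "wz": 0},
    {"claw": 0.0, "dx": -0.04, "dy": 0, "dz": 0, "wx": 0, "wy": 0, "wz": 0},
    {"claw": 0.0, "dx": -0.06, "dy": 0.01, "dz": 0, "wx": 0, "wy": 0, "wz": 0},
    {"claw": 0.0, "dx": -0.005, "dy": 0.02, "dz": 0, "wx": 0, "wy": 0, "wz": 0},
    {"claw": 0.0, "dx": 0, "dy": 0, "dz": 0, "wx": 0, "wy": 0, "wz": 0},
  ],
)

```text
t: 18.15
eef_pos: [0.4908, -0.3153, 0.1116]
tool_rot: [0.0, 0.707, 0.707, 0.0]
contact_force: [-0.3, 0.7, -0.5]
gripper_width: -0.003
grasp_force: 0.0
```

```bash
sed -i 's/^TO=.*/TO=np.array([.549,-.2105]);TY=np.radians(0)/' h.py; python3 - <<'E'
from h import *
o=get_obs();p,R=cur();print(p,tr(p),np.round(o['contact_force'],1));tray()
E
```

```text
[ 0.49079697 -0.31532257  0.1116144 ] [-0.0582 -0.1048] [-0.3  0.7 -0.5]
top grip 105 ((457.0207824707031, -209.6796875), (82.17008209228516, 13.327028274536133), 87.94952392578125)
top blue [306. 247.] 43 [ 0.5299 -0.1889  0.0231] tray [-0.0191  0.0216]
top blue [321. 249.] 66 [ 0.5433 -0.2286  0.0242] tray [-0.0057 -0.0181]
top blue [335. 255.] 73 [ 0.5469 -0.2744  0.0243] tray [-0.0021 -0.0639]
scene bead 37 yaw -4.14 [ 0.65631338 -0.34242991] [0.74137451 0.83347865]
scene grip 187 ((459.636474609375, -212.24656677246094), (84.42723083496094, 12.49895191192627), 89.7688980102539)
scene red [290. 235.] 69 [ 0.595  -0.145   0.0152] tray [0.046  0.0655]
scene red [339. 287.] 143 [ 0.5398 -0.3209  0.0238] tray [-0.0092 -0.1104]
scene blue [286. 253.] 112 [ 0.5348 -0.188   0.0239] tray [-0.0142  0.0225]
scene blue [305. 261.] 124 [ 0.5452 -0.2316  0.0238] tray [-0.0038 -0.0211]
scene blue [324. 272.] 133 [ 0.5502 -0.2766  0.0237] tray [ 0.0012 -0.0661]
```

Call:
drive_tool(
  increments=[
    {"claw": 0, "dx": -0.005, "dy": -0.002, "dz": 0.04, "wx": 0, "wy": 0, "wz": 0},
    {"claw": 0, "dx": 0, "dy": 0, "dz": 0.035, "wx": 0, "wy": 0, "wz": 0},
    {"claw": 0, "dx": 0, "dy": 0, "dz": 0.014, "wx": 0, "wy": 0, "wz": 0},
    {"claw": 0, "dx": 0, "dy": 0, "dz": 0.003, "wx": 0, "wy": 0, "wz": 0},
    {"claw": 0, "dx": 0, "dy": 0, "dz": 0.001, "wx": 0, "wy": 0, "wz": 0},
    {"claw": 0, "dx": 0, "dy": 0, "dz": 0, "wx": 0, "wy": 0, "wz": 0},
  ],
)

```text
t: 19.0
eef_pos: [0.4884, -0.3201, 0.0198]
tool_rot: [0.001, 0.707, 0.707, 0.0]
contact_force: [0.7, 0.5, -0.2]
gripper_width: 0.002
grasp_force: 0.0
```

Call:
drive_tool(
  increments=[
    {"claw": 0, "dx": 0, "dy": 0.004, "dz": 0.0018, "wx": 0, "wy": 0, "wz": 0},
    {"claw": 0, "dx": 0, "dy": 0.006, "dz": 0, "wx": 0, "wy": 0, "wz": 0},
    {"claw": 0, "dx": 0, "dy": 0.006, "dz": 0, "wx": 0, "wy": 0, "wz": 0},
    {"claw": 0, "dx": 0, "dy": 0.006, "dz": 0, "wx": 0, "wy": 0, "wz": 0},
    {"claw": 0, "dx": 0, "dy": 0.006, "dz": 0, "wx": 0, "wy": 0, "wz": 0},
  ],
)

```text
t: 19.62
eef_pos: [0.5163, -0.3198, 0.017]
tool_rot: [0.0, 0.707, 0.707, -0.0]
contact_force: [-0.0, -0.3, 0.4]
gripper_width: 0.0
grasp_force: 0.0
```

```bash
python3 - <<'E'
from h import *
o=get_obs();p,R=cur();print(p,tr(p),np.round(o['contact_force'],1));look('scene','s6')
E
```

```text
[ 0.51633582 -0.31977708  0.01695165] [-0.0327 -0.1093] [-0.  -0.3  0.4]
scene red [290. 235.] 69 [ 0.5947 -0.1458  0.0157] tray [0.0457 0.0647]
scene red [343. 287.] 62 [ 0.5461 -0.3288  0.024 ] tray [-0.0029 -0.1183]
scene blue [286. 253.] 111 [ 0.5358 -0.1884  0.0239] tray [-0.0132  0.0221]
scene blue [305. 261.] 122 [ 0.5455 -0.2309  0.0237] tray [-0.0035 -0.0204]
```

Call:
drive_tool(
  increments=[
    {"claw": 0, "dx": 0, "dy": 0.006, "dz": -0.0008, "wx": 0, "wy": 0, "wz": 0},
    {"claw": 0, "dx": 0, "dy": 0.006, "dz": 0, "wx": 0, "wy": 0, "wz": 0},
    {"claw": 0, "dx": 0, "dy": 0.006, "dz": 0, "wx": 0, "wy": 0, "wz": 0},
    {"claw": 0, "dx": 0, "dy": 0.006, "dz": 0, "wx": 0, "wy": 0, "wz": 0},
    {"claw": 0, "dx": 0, "dy": 0.006, "dz": 0, "wx": 0, "wy": 0, "wz": 0},
    {"claw": 0, "dx": 0, "dy": 0.006, "dz": 0, "wx": 0, "wy": 0, "wz": 0},
    {"claw": 0, "dx": 0, "dy": 0.006, "dz": 0, "wx": 0, "wy": 0, "wz": 0},
    {"claw": 0, "dx": 0, "dy": 0.006, "dz": 0, "wx": 0, "wy": 0, "wz": 0},
    {"claw": 0, "dx": 0, "dy": 0.006, "dz": 0, "wx": 0, "wy": 0, "wz": 0},
    {"claw": 0, "dx": 0, "dy": 0.005, "dz": 0, "wx": 0, "wy": 0, "wz": 0},
    {"claw": 0, "dx": 0, "dy": 0, "dz": 0, "wx": 0, "wy": 0, "wz": 0},
  ],
)

```text
t: 21.05
eef_pos: [0.5753, -0.3197, 0.0177]
tool_rot: [0.0, 0.707, 0.707, 0.0]
contact_force: [-0.8, 0.4, -0.7]
gripper_width: 0.005
grasp_force: 0.0
```

```bash
python3 - <<'E'
from h import *
o=get_obs();p,R=cur();print(p,tr(p),np.round(o['contact_force'],1));a=look('scene','s7');b=look('wrist','w7') if 0 else None
im,d=read_camera('wrist')
cv2.imwrite('pics/c7.png',np.hstack([cv2.resize(a[0][190:330,230:400,::-1],(400,400)),cv2.resize(im[100:384,160:444,::-1],(400,400))]))
E
```

```text
[ 0.57529238 -0.31974106  0.01773324] [ 0.0263 -0.1092] [-0.8  0.4 -0.7]
scene red [290. 235.] 68 [ 0.5947 -0.1457  0.0152] tray [0.0457 0.0648]
scene red [360. 276.] 31 [ 0.6035 -0.3282  0.0138] tray [ 0.0545 -0.1177]
scene blue [286. 253.] 112 [ 0.5358 -0.1886  0.0238] tray [-0.0132  0.0219]
scene blue [305. 261.] 123 [ 0.5455 -0.231   0.0239] tray [-0.0035 -0.0205]
scene blue [324. 272.] 132 [ 0.5498 -0.2772  0.0239] tray [ 0.0008 -0.0667]
```

View pics/c7.png

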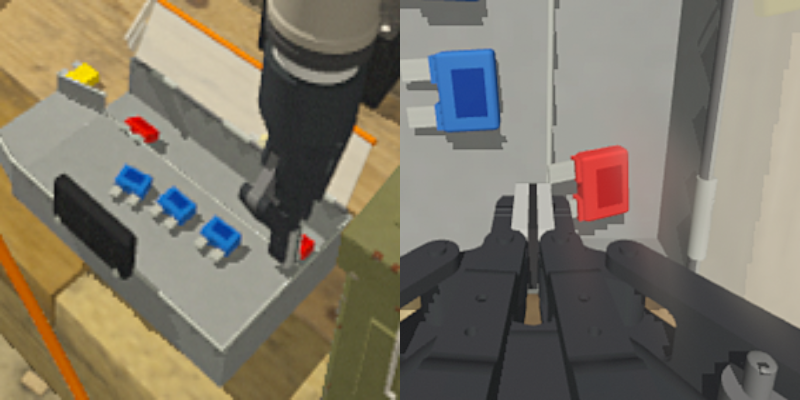

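The left half shows both reds in the trough, at (140,128) and (305,245). The right half shows red 2's blade still at the deck's edge (552,170). I push a little further, then do the same for red 1.

Call:
drive_tool(
  increments=[
    {"claw": 0, "dx": 0, "dy": 0.005, "dz": 0, "wx": 0, "wy": 0, "wz": 0},
    {"claw": 0, "dx": 0, "dy": 0.005, "dz": 0, "wx": 0, "wy": 0, "wz": 0},
    {"claw": 0, "dx": 0, "dy": 0.002, "dz": 0, "wx": 0, "wy": 0, "wz": 0},
    {"claw": 0, "dx": 0, "dy": 0, "dz": 0, "wx": 0, "wy": 0, "wz": 0},
  ],
)

```text
t: 21.65
eef_pos: [0.587, -0.3198, 0.0177]
tool_rot: [0.0, 0.707, 0.707, -0.0]
contact_force: [0.4, 0.3, -0.4]
gripper_width: -0.002
grasp_force: 0.0
```

```bash
cat >> h.py <<'E'
def wl(name):
    p,R=cur();im,d=read_camera('wrist');cv2.imwrite(f'pics/{name}.png',im[...,::-1]);c=calibration('wrist');K=np.array(c['intrinsics']);T=np.array(c['mount'])
    v,u=np.mgrid[:384,:512];X=np.stack([(u-K[0,2])/K[0,0]*d,(v-K[1,2])/K[1,1]*d,d],-1)
    X=(X@T[:3,:3].T+T[:3,3])@R.as_matrix().T+p;M=masks(im)
    for k in('red','blue'):
        for c,a,l in blobs(M[k],(0,0,512,384),60):
            q=X[l];print('wrist',k,c.round(),a,np.median(q,0).round(4),'tray',tr(np.median(q,0)),'x',(np.percentile(q[:,0],[3,97])-TO[0]).round(3),'z',np.percentile(q[:,2],[5,95]).round(3))
    return im,X
E
python3 - <<'E'
from h import *
o=get_obs();p,R=cur();print(p,tr(p),np.round(o['contact_force'],1));wl('w8')
print(w(.025,.0645))
E
```

```text
[ 0.58698455 -0.31983398  0.01773134] [ 0.038  -0.1093] [ 0.4  0.3 -0.4]
wrist red [286. 226.] 1534 [ 0.6067 -0.3102  0.015 ] tray [ 0.0577 -0.0997] x [0.046 0.067] z [0.012 0.018]
wrist blue [165.  65.] 3488 [ 0.5484 -0.2275  0.0253] tray [-0.0006 -0.017 ] x [-0.012  0.009] z [0.023 0.027]
wrist blue [183. 164.] 2587 [ 0.5528 -0.2722  0.0254] tray [ 0.0038 -0.0617] x [-0.008  0.014] z [0.023 0.026]
[ 0.574 -0.146  0.   ]
```

Call:
drive_tool(
  increments=[
    {"claw": 0, "dx": 0, "dy": -0.01, "dz": -0.05, "wx": 0, "wy": 0, "wz": 0},
    {"claw": 0, "dx": 0.055, "dy": -0.012, "dz": -0.01, "wx": 0, "wy": 0, "wz": 0},
    {"claw": 0, "dx": 0.06, "dy": -0.012, "dz": 0, "wx": 0, "wy": 0, "wz": 0},
    {"claw": 0, "dx": 0.058, "dy": -0.011, "dz": 0, "wx": 0, "wy": 0, "wz": 0},
    {"claw": 0, "dx": 0, "dy": 0, "dz": 0, "wx": 0, "wy": 0, "wz": 0},
  ],
)

```text
t: 22.32
eef_pos: [0.5414, -0.1406, 0.0773]
tool_rot: [-0.002, 0.705, 0.71, 0.001]
contact_force: [-0.4, -0.6, 0.4]
gripper_width: -0.0
grasp_force: 0.0
```

```bash
python3 - <<'E'
from h import *
o=get_obs();p,R=cur();print(p,tr(p));look('scene','s9');look('top','t9',(255,195,390,310));wl('w9')
E
```

```text
[ 0.54136382 -0.14062827  0.07727446] [-0.0076  0.0699]
scene red [290. 235.] 69 [ 0.594  -0.1459  0.0151] tray [0.045  0.0646]
scene red [356. 273.] 100 [ 0.6023 -0.3172  0.0145] tray [ 0.0533 -0.1067]
scene blue [286. 253.] 110 [ 0.5354 -0.1881  0.0239] tray [-0.0136  0.0224]
scene blue [305. 261.] 126 [ 0.5458 -0.2309  0.0237] tray [-0.0032 -0.0204]
scene blue [324. 272.] 138 [ 0.5492 -0.2765  0.0237] tray [ 0.0002 -0.066 ]
top red [354. 247.] 57 [ 0.6021 -0.3138  0.0146] tray [ 0.0531 -0.1033]
top blue [306. 245.] 69 [ 0.5339 -0.1853  0.0245] tray [-0.0151  0.0252]
top blue [320. 249.] 61 [ 0.5434 -0.228   0.0236] tray [-0.0056 -0.0175]
top blue [335. 255.] 64 [ 0.5485 -0.2725  0.0236] tray [-0.0005 -0.062 ]
wrist blue [253. 310.] 87 [ 0.5424 -0.2367  0.0254] tray [-0.0066 -0.0262] x [-0.01  -0.003] z [0.024 0.027]
```

Call:
drive_tool(
  increments=[
    {"claw": 0, "dx": -0.004, "dy": -0.005, "dz": 0.035, "wx": 0, "wy": 0, "wz": 0},
    {"claw": 0, "dx": 0, "dy": 0, "dz": 0.02, "wx": 0, "wy": 0, "wz": 0},
    {"claw": 0, "dx": 0, "dy": 0, "dz": 0.0045, "wx": 0, "wy": 0, "wz": 0},
    {"claw": 0, "dx": 0, "dy": 0.006, "dz": 0, "wx": 0, "wy": 0, "wz": 0},
    {"claw": 0, "dx": 0, "dy": 0.008, "dz": 0, "wx": 0, "wy": 0, "wz": 0},
    {"claw": 0, "dx": 0, "dy": 0.008, "dz": 0, "wx": 0, "wy": 0, "wz": 0},
    {"claw": 0, "dx": 0, "dy": 0.006, "dz": 0, "wx": 0, "wy": 0, "wz": 0},
    {"claw": 0, "dx": 0, "dy": 0.006, "dz": 0, "wx": 0, "wy": 0, "wz": 0},
    {"claw": 0, "dx": 0, "dy": 0.006, "dz": 0, "wx": 0, "wy": 0, "wz": 0},
    {"claw": 0, "dx": 0, "dy": 0.006, "dz": 0, "wx": 0, "wy": 0, "wz": 0},
    {"claw": 0, "dx": 0, "dy": 0.005, "dz": 0, "wx": 0, "wy": 0, "wz": 0},
    {"claw": 0, "dx": 0, "dy": 0, "dz": 0, "wx": 0, "wy": 0, "wz": 0},
  ],
)

```text
t: 23.98
eef_pos: [0.5884, -0.1509, 0.0183]
tool_rot: [0.0, 0.707, 0.707, 0.0]
contact_force: [-0.4, 0.7, -0.9]
gripper_width: 0.003
grasp_force: 0.0
```

```bash
python3 - <<'E'
from h import *
o=get_obs();p,R=cur();print(p,tr(p),np.round(o['contact_force'],1));look('scene','s10');im,X=wl('w10')
m=np.array(im,int);q=(m.min(2)>190)
E
```

```text
[ 0.58835153 -0.15085415  0.01825828] [0.0394 0.0596] [-0.4  0.7 -0.9]
scene red [356. 273.] 100 [ 0.6024 -0.3176  0.0144] tray [ 0.0534 -0.1071]
scene blue [286. 253.] 111 [ 0.5352 -0.1882  0.0238] tray [-0.0138  0.0223]
scene blue [305. 261.] 124 [ 0.5456 -0.2314  0.0237] tray [-0.0034 -0.0209]
scene blue [324. 272.] 139 [ 0.5502 -0.276   0.0238] tray [ 0.0012 -0.0655]
wrist red [280. 217.] 1617 [ 0.6041 -0.1359  0.0152] tray [0.0551 0.0746] x [0.044 0.065] z [0.012 0.018]
wrist blue [156. 280.] 285 [ 0.5326 -0.1711  0.0238] tray [-0.0164  0.0394] x [-0.025  0.008] z [0.02  0.073]
wrist blue [168. 317.] 116 [ 0.5381 -0.1956  0.0255] tray [-0.0109  0.0149] x [-0.017  0.009] z [0.024 0.072]
```

Call:
drive_tool(
  increments=[
    {"claw": 0, "dx": 0, "dy": -0.01, "dz": -0.05, "wx": 0, "wy": 0, "wz": 0},
    {"claw": 0, "dx": 0, "dy": 0, "dz": -0.06, "wx": 0, "wy": 0, "wz": 0},
    {"claw": 0, "dx": -0.02, "dy": 0.025, "dz": -0.03, "wx": 0, "wy": 0, "wz": 0},
    {"claw": 0, "dx": -0.025, "dy": 0.05, "dz": 0, "wx": 0, "wy": 0, "wz": 0},
    {"claw": 0, "dx": -0.02, "dy": 0.05, "dz": 0, "wx": 0, "wy": 0, "wz": 0},
    {"claw": 0, "dx": 0, "dy": 0, "dz": 0, "wx": 0, "wy": 0, "wz": 0},
  ],
)

```text
t: 24.82
eef_pos: [0.705, -0.2173, 0.1573]
tool_rot: [0.001, 0.707, 0.707, -0.0]
contact_force: [-0.7, 0.4, -1.3]
gripper_width: 0.004
grasp_force: 0.0
```

```bash
python3 - <<'E'
from h import *
o=get_obs();p,R=cur();print(p,tr(p));im,X=wl('w11');look('scene','s11');look('top','t11',(255,195,390,310))
M=masks(im)['orange'];q=X[M&(X[...,2]>.07)&(X[...,2]<.1)];print('bead',len(q),q.mean(0),q.min(0),q.max(0))
h=(X[...,2]>.06)&(X[...,0]>p[0]-.03)&(X[...,0]<.85)&(abs(X[...,1]-p[1])<.06)&(X[...,2]<.15);print('obst',h.sum(),X[h].min(0) if h.any() else '')
E
```

```text
[ 0.70495951 -0.21725952  0.1572601 ] [ 0.156  -0.0068]
wrist red [445.  15.] 2205 [ 0.8502 -0.0761  0.0571] tray [0.3012 0.1344] x [0.291 0.32 ] z [0.01 0.1 ]
wrist red [503.   4.] 156 [ 0.8992 -0.0666  0.0545] tray [0.3502 0.1439] x [0.304 0.353] z [0.041 0.078]
wrist red [150. 104.] 662 [ 0.6045 -0.1394  0.0153] tray [0.0555 0.0711] x [0.045 0.065] z [0.012 0.018]
wrist red [168. 260.] 445 [ 0.6063 -0.3115  0.0149] tray [ 0.0573 -0.101 ] x [0.047 0.067] z [0.012 0.018]
wrist blue [ 86. 151.] 685 [ 0.5396 -0.1838  0.0251] tray [-0.0094  0.0267] x [-0.021  0.001] z [0.022 0.026]
wrist blue [102. 192.] 617 [ 0.5492 -0.2264  0.0251] tray [ 0.0002 -0.0159] x [-0.012  0.009] z [0.022 0.026]
wrist blue [113. 232.] 552 [ 0.5537 -0.2713  0.025 ] tray [ 0.0047 -0.0608] x [-0.007  0.014] z [0.022 0.026]
scene red [292. 234.] 73 [ 0.5991 -0.1444  0.0142] tray [0.0501 0.0661]
scene red [356. 273.] 99 [ 0.6029 -0.3173  0.0144] tray [ 0.0539 -0.1068]
scene blue [286. 253.] 112 [ 0.5352 -0.1881  0.0236] tray [-0.0138  0.0224]
scene blue [305. 261.] 122 [ 0.5457 -0.2313  0.0238] tray [-0.0033 -0.0208]
scene blue [324. 272.] 133 [ 0.5496 -0.2769  0.0238] tray [ 0.0006 -0.0664]
top red [302. 221.] 55 [ 0.6005 -0.1401  0.0146] tray [0.0515 0.0704]
top red [355. 247.] 59 [ 0.6031 -0.3147  0.0148] tray [ 0.0541 -0.1042]
top blue [306. 245.] 69 [ 0.5338 -0.186   0.0236] tray [-0.0152  0.0245]
top blue [320. 249.] 69 [ 0.5429 -0.228   0.0237] tray [-0.0061 -0.0175]
top blue [335. 255.] 70 [ 0.5482 -0.2738  0.024 ] tray [-0.0008 -0.0633]
bead 1661 [ 0.6629928  -0.1791021   0.08825744] [ 0.65997751 -0.28645769  0.08555035] [ 0.66570988 -0.09291306  0.09122455]
obst 9381 [ 0.78529429 -0.27712901  0.06000341]
```

Call:
drive_tool(
  increments=[
    {"claw": 0, "dx": 0, "dy": 0, "dz": 0.05, "wx": 0, "wy": 0, "wz": 0},
    {"claw": 0, "dx": 0, "dy": 0, "dz": 0.04, "wx": 0, "wy": 0, "wz": 0},
    {"claw": 0, "dx": 0, "dy": -0.012, "dz": 0, "wx": 0, "wy": 0, "wz": 0},
    {"claw": 0, "dx": 0, "dy": -0.01, "dz": 0, "wx": 0, "wy": 0, "wz": 0},
    {"claw": 0, "dx": 0, "dy": -0.008, "dz": 0, "wx": 0, "wy": 0, "wz": 0},
    {"claw": 0, "dx": 0, "dy": -0.008, "dz": 0, "wx": 0, "wy": 0, "wz": 0},
    {"claw": 0, "dx": 0, "dy": -0.008, "dz": 0, "wx": 0, "wy": 0, "wz": 0},
    {"claw": 0, "dx": 0, "dy": -0.008, "dz": 0, "wx": 0, "wy": 0, "wz": 0},
    {"claw": 0, "dx": 0, "dy": -0.008, "dz": 0, "wx": 0, "wy": 0, "wz": 0},
    {"claw": 0, "dx": 0, "dy": -0.008, "dz": 0, "wx": 0, "wy": 0, "wz": 0},
    {"claw": 0, "dx": 0, "dy": 0, "dz": 0, "wx": 0, "wy": 0, "wz": 0},
    {"claw": 0, "dx": 0, "dy": 0.01, "dz": -0.03, "wx": 0, "wy": 0, "wz": 0},
  ],
)

```text
t: 26.48
eef_pos: [0.6409, -0.2152, 0.0964]
tool_rot: [-0.002, 0.708, 0.707, -0.001]
contact_force: [1.4, -0.6, -0.6]
gripper_width: -0.0
grasp_force: 0.0
```

```bash
python3 - <<'E'
from h import *
o=get_obs();p,R=cur();print(p,tr(p),np.round(o['contact_force'],1));im,X=wl('w12');a=look('scene','s12')
for im,X in((im,X),(a[0],a[2])):
    M=masks(im)['orange'];q=X[M&(X[...,2]>.01)&(X[...,2]<.11)&(X[...,0]>.55)&(X[...,0]<.7)&(X[...,1]<-.08)&(X[...,1]>-.37)];print('bead',len(q),np.median(q,0) if len(q) else '')
E
```

```text
[ 0.64089818 -0.21518702  0.09636688] [ 0.0919 -0.0047] [ 1.4 -0.6 -0.6]
wrist blue [124. 166.] 1094 [ 0.5394 -0.1844  0.0252] tray [-0.0096  0.0261] x [-0.022  0.002] z [0.02  0.026]
wrist blue [143. 217.] 942 [ 0.5489 -0.2273  0.0252] tray [-0.0001 -0.0168] x [-0.012  0.009] z [0.019 0.026]
wrist blue [154. 265.] 798 [ 0.5534 -0.2727  0.0252] tray [ 0.0044 -0.0622] x [-0.007  0.014] z [0.019 0.026]
scene red [292. 234.] 74 [ 0.5999 -0.1454  0.0145] tray [0.0509 0.0651]
scene red [356. 274.] 99 [ 0.6028 -0.3173  0.0145] tray [ 0.0538 -0.1068]
scene blue [286. 253.] 111 [ 0.5359 -0.1883  0.0238] tray [-0.0131  0.0222]
scene blue [305. 261.] 123 [ 0.5453 -0.2317  0.024 ] tray [-0.0037 -0.0212]
scene blue [324. 272.] 132 [ 0.5492 -0.2762  0.0238] tray [ 0.0002 -0.0657]
bead 2006 [ 0.59641216 -0.15354739  0.07961776]
bead 101 [ 0.58927657 -0.2373067   0.07077285]
```

Call:
drive_tool(
  increments=[
    {"claw": 0, "dx": 0, "dy": -0.01, "dz": -0.035, "wx": 0, "wy": 0, "wz": 0},
    {"claw": 0.085, "dx": 0, "dy": -0.055, "dz": 0, "wx": 0, "wy": 0, "wz": 0},
    {"claw": 0.085, "dx": 0.0025, "dy": -0.06, "dz": 0, "wx": 0, "wy": 0, "wz": 0},
    {"claw": 0.085, "dx": 0.0025, "dy": -0.055, "dz": 0, "wx": 0, "wy": 0, "wz": 0},
    {"claw": 0.085, "dx": 0, "dy": 0, "dz": 0, "wx": 0, "wy": 0, "wz": 0},
  ],
)

```text
t: 27.2
eef_pos: [0.4577, -0.2105, 0.1324]
tool_rot: [-0.002, 0.709, 0.706, -0.0]
contact_force: [0.6, 0.5, -0.4]
gripper_width: 0.849
grasp_force: 0.0
```

```bash
python3 - <<'E'
from h import *
o=get_obs();p,R=cur();print(p,tr(p));im,X=wl('w13');a=look('scene','s13');b=look('top','t13',(255,195,390,310))
for im,X in((im,X),(a[0],a[2]),(b[0],b[2])):
    M=masks(im)['orange'];q=X[M&(X[...,2]>.01)&(X[...,2]<.11)&(X[...,0]>.55)&(X[...,0]<.7)&(X[...,1]<-.08)&(X[...,1]>-.37)];print('bead',len(q),np.median(q,0) if len(q) else '')
cv2.imwrite('pics/c13.png',np.hstack([cv2.resize(a[0][190:330,230:400,::-1],(400,400)),cv2.resize(b[0][170:300,250:400,::-1],(400,400))]))
E
```

```text
[ 0.4577269  -0.21045043  0.13243053] [-0.0913  0.    ]
wrist blue [345. 160.] 445 [ 0.5416 -0.1809  0.0254] tray [-0.0074  0.0296] x [-0.018  0.001] z [0.024 0.027]
wrist blue [355. 196.] 73 [ 0.5547 -0.2158  0.0253] tray [ 0.0057 -0.0053] x [-0.002  0.009] z [0.024 0.026]
scene blue [286. 253.] 112 [ 0.535  -0.1889  0.0238] tray [-0.014   0.0216]
scene blue [305. 261.] 123 [ 0.5453 -0.2308  0.024 ] tray [-0.0037 -0.0203]
scene blue [324. 272.] 131 [ 0.5497 -0.2769  0.0241] tray [ 0.0007 -0.0664]
top blue [335. 255.] 69 [ 0.5486 -0.2732  0.0246] tray [-0.0004 -0.0627]
bead 858 [ 0.58294997 -0.16849248  0.02372864]
bead 111 [ 0.58165938 -0.22574321  0.02006557]
bead 58 [ 0.57892167 -0.29395282  0.02277542]
```

View pics/c13.png

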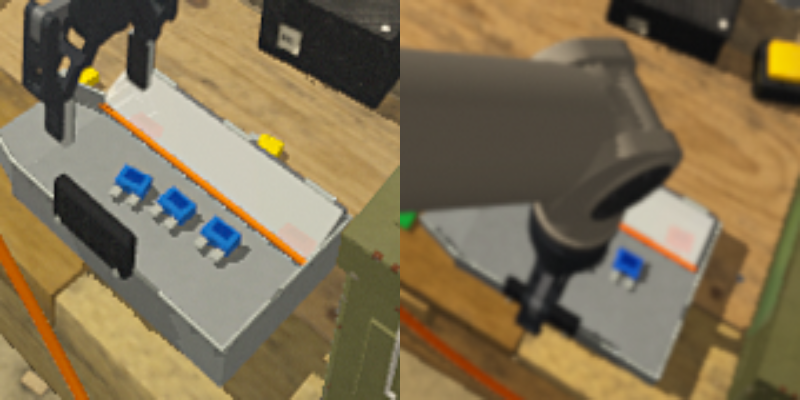

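The lid is shut: its bead runs (100,108)-(305,262) at z of about 0.02. The reds show pale through it at (145,122) and (298,238), and the blues are on the deck. I grip the tray now.

Call:
drive_tool(
  newtons=110,
  increments=[
    {"claw": 0.085, "dx": 0, "dy": 0.0023, "dz": 0.045, "wx": 0, "wy": 0, "wz": 0},
    {"claw": 0.085, "dx": 0, "dy": 0, "dz": 0.038, "wx": 0, "wy": 0, "wz": 0},
    {"claw": 0.085, "dx": 0, "dy": 0, "dz": 0.005, "wx": 0, "wy": 0, "wz": 0},
    {"claw": 0.0, "dx": 0, "dy": 0, "dz": 0, "wx": 0, "wy": 0, "wz": 0},
    {"claw": 0.0, "dx": 0, "dy": 0, "dz": 0, "wx": 0, "wy": 0, "wz": 0},
    {"claw": 0.0, "dx": 0, "dy": 0, "dz": 0, "wx": 0, "wy": 0, "wz": 0},
    {"claw": 0.0, "dx": 0, "dy": 0, "dz": 0, "wx": 0, "wy": 0, "wz": 0},
    {"claw": 0.0, "dx": 0, "dy": 0, "dz": -0.004, "wx": 0, "wy": 0, "wz": 0},
    {"claw": 0.0, "dx": 0, "dy": 0, "dz": -0.01, "wx": 0, "wy": 0, "wz": 0},
    {"claw": 0.0, "dx": 0, "dy": 0, "dz": -0.02, "wx": 0, "wy": 0, "wz": 0},
    {"claw": 0.0, "dx": 0, "dy": 0, "dz": -0.021, "wx": 0, "wy": 0, "wz": 0},
    {"claw": 0.0, "dx": 0, "dy": 0, "dz": 0, "wx": 0, "wy": 0, "wz": 0},
  ],
)

```text
t: 28.85
eef_pos: [0.4662, -0.2111, 0.1016]
tool_rot: [0.001, 0.707, 0.707, 0.001]
contact_force: [0.4, -0.3, -3.1]
gripper_width: 0.131
grasp_force: 107.8
```

```bash
python3 - <<'E'
from h import *
np.set_printoptions(precision=4,suppress=True)
o=get_obs();p,R=cur();print(p,R.as_matrix().round(3).tolist(),np.round(o['torque'],2),np.round(o['q'],2));a=look('scene','s14')
M=masks(a[0])['orange'];X=a[2];q=X[M&(X[...,2]>.04)&(X[...,2]<.11)&(X[...,0]>.55)&(X[...,0]<.7)&(X[...,1]<-.08)&(X[...,1]>-.37)];print('bead',len(q),q[q[:,1].argmin()],q[q[:,1].argmax()],np.median(q,0))
E
```

```text
[ 0.4662 -0.2111  0.1016] [[0.001, 1.0, 0.003], [1.0, -0.001, -0.001], [-0.001, 0.003, -1.0]] [0.02 0.27 0.02] [-0.18  0.44  0.61  2.09 -0.38  0.72  0.68]
scene blue [290. 232.] 111 [ 0.5412 -0.1909  0.0791] tray [-0.0078  0.0196]
scene blue [309. 240.] 128 [ 0.5514 -0.2315  0.0788] tray [ 0.0024 -0.021 ]
scene blue [328. 250.] 138 [ 0.5554 -0.2761  0.0787] tray [ 0.0064 -0.0656]
bead 94 [ 0.5865 -0.3354  0.0756] [ 0.5873 -0.1613  0.0751] [ 0.5873 -0.2566  0.0756]
```

The tray is lifted level by 55 mm and held firmly. I carry it to the pan.

Call:
drive_tool(
  increments=[
    {"claw": 0, "dx": 0.012, "dy": 0.001, "dz": 0, "wx": 0, "wy": 0, "wz": 0},
    {"claw": 0, "dx": 0.022, "dy": 0.001, "dz": 0, "wx": 0, "wy": 0, "wz": 0},
    {"claw": 0, "dx": 0.03, "dy": 0.001, "dz": 0, "wx": 0, "wy": 0, "wz": 0},
    {"claw": 0, "dx": 0.034, "dy": 0.001, "dz": 0, "wx": 0, "wy": 0, "wz": 0},
    {"claw": 0, "dx": 0.034, "dy": 0.001, "dz": 0, "wx": 0, "wy": 0, "wz": 0},
    {"claw": 0, "dx": 0.032, "dy": 0.001, "dz": 0, "wx": 0, "wy": 0, "wz": 0},
    {"claw": 0, "dx": 0.03, "dy": 0.001, "dz": 0, "wx": 0, "wy": 0, "wz": 0},
    {"claw": 0, "dx": 0.025, "dy": 0.001, "dz": 0, "wx": 0, "wy": 0, "wz": 0},
    {"claw": 0, "dx": 0.016, "dy": 0.001, "dz": 0, "wx": 0, "wy": 0, "wz": 0},
    {"claw": 0, "dx": 0.009, "dy": 0.001, "dz": 0, "wx": 0, "wy": 0, "wz": 0},
    {"claw": 0, "dx": 0, "dy": 0, "dz": 0, "wx": 0, "wy": 0, "wz": 0},
  ],
)

```text
t: 30.28
eef_pos: [0.4754, 0.0334, 0.1001]
tool_rot: [-0.0, 0.707, 0.707, -0.0]
contact_force: [-1.1, -0.6, -2.7]
gripper_width: 0.131
grasp_force: 107.8
```

```bash
python3 - <<'E'
from h import *
np.set_printoptions(precision=4,suppress=True)
o=get_obs();p,R=cur();print(p,R.as_matrix().round(3).tolist(),np.round(o['contact_force'],1))
a=look('scene','s15',(100,130,420,345));b=look('top','t15',(100,130,420,345))
cv2.imwrite('pics/c15.png',np.hstack([cv2.resize(a[0][130:330,90:350,::-1],(400,308)),cv2.resize(b[0][120:300,120:354,::-1],(400,308))]))
L=np.array([.063,.157,-.0306]);lip=p+L;print('lip',lip)
# pivot rows
T0=R;P,A=p.copy(),R
th=np.cumsum([3,4,4,2,2,2,2,2,2,2,2,3,3,3,2]);prev=0
for i,t in enumerate(th):
    S=Ro.from_rotvec([-t,0,0],degrees=True);z=lip[2]-.008*min(1,t/20)
    g=np.array([lip[0],lip[1],z])-S.apply(L);d=A.inv().apply(g-P).round(4);P=P+A.apply(d);A=A*Ro.from_rotvec([0,-(t-prev),0],degrees=True);print(t,d,-(t-prev),P.round(3));prev=t
E
```

```text
[0.4754 0.0334 0.1001] [[0.0, 1.0, -0.0], [1.0, -0.0, -0.0], [-0.0, -0.0, -1.0]] [-1.1 -0.6 -2.7]
scene red [333. 161.] 1182 [ 0.8523 -0.0561  0.0777] tray [0.3033 0.1544]
scene red [241. 156.] 18 [0.7685 0.214  0.0087] tray [0.2195 0.4245]
scene blue [218. 184.] 77 [0.5494 0.0554 0.0768] tray [0.0004 0.2659]
scene blue [233. 189.] 84 [0.5597 0.0111 0.0765] tray [0.0107 0.2216]
scene blue [247. 197.] 90 [ 0.5646 -0.033   0.0767] tray [0.0156 0.1775]
top red [314. 137.] 283 [ 0.8804 -0.0396  0.0469] tray [0.3314 0.1709]
top red [227. 135.] 20 [0.7603 0.2217 0.0078] tray [0.2113 0.4322]
top blue [251. 201.] 65 [0.5583 0.0153 0.0776] tray [0.0093 0.2258]
top blue [265. 207.] 66 [ 0.5629 -0.0307  0.077 ] tray [0.0139 0.1798]
lip [0.5384 0.1904 0.0695]
3 [ 0.0018 -0.     -0.007 ] -3 [0.475 0.035 0.107]
7 [ 0.0026 -0.     -0.0093] -4 [0.475 0.038 0.116]
11 [ 0.0027 -0.     -0.0092] -4 [0.475 0.042 0.125]
13 [ 0.0013 -0.     -0.0047] -2 [0.475 0.044 0.129]
15 [ 0.0014 -0.     -0.0047] -2 [0.475 0.047 0.134]
17 [ 0.0013 -0.     -0.0047] -2 [0.475 0.049 0.138]
19 [ 0.0014 -0.     -0.0047] -2 [0.475 0.052 0.142]
21 [ 0.0013 -0.     -0.0051] -2 [0.475 0.055 0.146]
23 [ 0.0012 -0.     -0.0054] -2 [0.475 0.058 0.151]
25 [ 0.0012 -0.     -0.0055] -2 [0.475 0.061 0.156]
27 [ 0.0011 -0.     -0.0055] -2 [0.475 0.064 0.16 ]
30 [ 0.0018 -0.     -0.0081] -3 [0.475 0.07  0.167]
33 [ 0.0019 -0.     -0.0082] -3 [0.475 0.075 0.173]
36 [ 0.0018 -0.     -0.0082] -3 [0.475 0.081 0.179]
38 [ 0.0011 -0.     -0.0054] -2 [0.475 0.085 0.182]
```

View pics/c15.png

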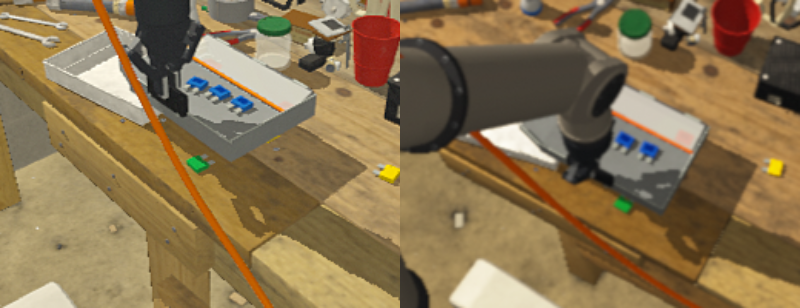

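The tray's spout is over the pan's near end, at left (150,95), with the three blues on the deck at (195,83)-(242,103) and the lid shut. I tip slowly about the lip.

Call:
drive_tool(
  increments=[
    {"claw": 0, "dx": 0.0018, "dy": 0, "dz": -0.007, "wx": 0, "wy": -3, "wz": 0},
    {"claw": 0, "dx": 0.0026, "dy": 0, "dz": -0.0093, "wx": 0, "wy": -4, "wz": 0},
    {"claw": 0, "dx": 0.0027, "dy": 0, "dz": -0.0092, "wx": 0, "wy": -4, "wz": 0},
    {"claw": 0, "dx": 0.0013, "dy": 0, "dz": -0.0047, "wx": 0, "wy": -2, "wz": 0},
    {"claw": 0, "dx": 0.0014, "dy": 0, "dz": -0.0047, "wx": 0, "wy": -2, "wz": 0},
  ],
)

```text
t: 31.0
eef_pos: [0.4755, 0.0459, 0.1341]
tool_rot: [0.093, 0.702, 0.7, -0.093]
contact_force: [0.9, 0.9, -3.6]
gripper_width: 0.132
grasp_force: 107.9
```

```bash
cat >> h.py <<'E'
def chk():
    o=get_obs();p,R=cur();m=R.as_matrix();L=np.array([.157,.063,.0306]);print(p.round(4),'tilt',np.degrees(np.arccos(-m[2,2])).round(1),'lip',(p+R.apply(L)).round(4),np.round(o['contact_force'],1),np.round(o['torque'],2),o['grasp_force'])
    p,d=read_camera('scene');M=masks(p);X=cloud('scene',d);m=M['blue']&(X[...,0]>.4)&(X[...,0]<.68)&(X[...,1]>-.2)&(X[...,1]<.4)&(X[...,2]<.3)
    for c,a,l in blobs(m,(0,0,512,384),6):print('blue',c.round(),a,np.median(X[l],0).round(4))
    q=X[M['orange']&(X[...,0]>.52)&(X[...,0]<.68)&(X[...,1]>-.15)&(X[...,1]<.2)&(X[...,2]>.02)];print('bead',len(q),np.median(q,0))
E
python3 -c "
from h import *
chk()"
```

```text
[0.4755 0.0459 0.1341] tilt 15.0 lip [0.5388 0.1894 0.0638] [ 0.9  0.9 -3.6] [0.46 0.26 0.  ] 107.92425155639648
blue [232. 175.] 192 [0.5581 0.0105 0.1162]
bead 66 [0.59678538 0.04474809 0.10365031]
```

Call:
drive_tool(
  increments=[
    {"claw": 0, "dx": 0.0013, "dy": 0, "dz": -0.0047, "wx": 0, "wy": -2, "wz": 0},
    {"claw": 0, "dx": 0.0014, "dy": 0, "dz": -0.0047, "wx": 0, "wy": -2, "wz": 0},
    {"claw": 0, "dx": 0.0013, "dy": 0, "dz": -0.0051, "wx": 0, "wy": -2, "wz": 0},
    {"claw": 0, "dx": 0.0012, "dy": 0, "dz": -0.0054, "wx": 0, "wy": -2, "wz": 0},
    {"claw": 0, "dx": 0, "dy": 0, "dz": 0, "wx": 0, "wy": 0, "wz": 0},
    {"claw": 0, "dx": 0, "dy": 0, "dz": 0, "wx": 0, "wy": 0, "wz": 0},
    {"claw": 0, "dx": 0.0012, "dy": 0, "dz": -0.0055, "wx": 0, "wy": -2, "wz": 0},
    {"claw": 0, "dx": 0, "dy": 0, "dz": 0, "wx": 0, "wy": 0, "wz": 0},
    {"claw": 0, "dx": 0, "dy": 0, "dz": 0, "wx": 0, "wy": 0, "wz": 0},
  ],
)

```text
t: 32.17
eef_pos: [0.4754, 0.061, 0.1558]
tool_rot: [0.153, 0.691, 0.69, -0.153]
contact_force: [-0.5, -0.6, -3.2]
gripper_width: 0.131
grasp_force: 108.0
```

```bash
python3 -c "
from h import *
chk()"
```

```text
[0.4754 0.061  0.1558] tilt 25.0 lip [0.5385 0.1903 0.0616] [-0.5 -0.6 -3.2] [0.73 0.29 0.04] 108.01839351654053
blue [204. 163.] 22 [0.5643 0.1267 0.0959]
blue [214. 163.] 43 [0.5642 0.089  0.1131]
bead 47 [0.59683781 0.06429671 0.12314348]
```

Sliding has begun. I go on to 38°, in moderate steps.

Call:
drive_tool(
  increments=[
    {"claw": 0, "dx": 0, "dy": 0, "dz": 0, "wx": 0, "wy": 0, "wz": 0},
    {"claw": 0, "dx": 0.0011, "dy": 0, "dz": -0.0055, "wx": 0, "wy": -2, "wz": 0},
    {"claw": 0, "dx": 0.0011, "dy": 0, "dz": -0.0055, "wx": 0, "wy": -2, "wz": 0},
    {"claw": 0, "dx": 0, "dy": 0, "dz": 0, "wx": 0, "wy": 0, "wz": 0},
    {"claw": 0, "dx": 0.0012, "dy": 0, "dz": -0.0054, "wx": 0, "wy": -2, "wz": 0},
    {"claw": 0, "dx": 0.0012, "dy": 0, "dz": -0.0054, "wx": 0, "wy": -2, "wz": 0},
    {"claw": 0, "dx": 0, "dy": 0, "dz": 0, "wx": 0, "wy": 0, "wz": 0},
  ],
)

```text
t: 33.1
eef_pos: [0.4758, 0.0765, 0.1727]
tool_rot: [0.201, 0.677, 0.678, -0.201]
contact_force: [-0.2, -0.2, -2.5]
gripper_width: 0.131
grasp_force: 108.1
```

```bash
python3 -c "
from h import *
chk()
p,d=read_camera('top');M=masks(p);X=cloud('top',d);m=M['blue']&(X[...,0]>.4)&(X[...,0]<.68)&(X[...,1]>-.2)&(X[...,1]<.4)&(X[...,2]<.3)
for c,a,l in blobs(m,(0,0,512,384),6):print('top blue',c.round(),a,np.median(X[l],0).round(4))
"
```

```text
[0.4758 0.0765 0.1727] tilt 33.1 lip [0.5387 0.1915 0.0614] [-0.2 -0.2 -2.5] [0.92 0.25 0.03] 108.06225657463074
blue [183. 180.] 31 [0.5498 0.2113 0.0152]
bead 0 [nan nan nan]
  return _methods._mean(a, axis=axis, dtype=dtype,
  ret = um.true_divide(
```

Call:
drive_tool(
  increments=[
    {"claw": 0, "dx": 0.0019, "dy": 0, "dz": -0.0082, "wx": 0, "wy": -3, "wz": 0},
    {"claw": 0, "dx": 0.0012, "dy": 0, "dz": -0.0054, "wx": 0, "wy": -2, "wz": 0},
    {"claw": 0, "dx": 0, "dy": 0, "dz": 0, "wx": 0, "wy": 0, "wz": 0},
    {"claw": 0, "dx": 0, "dy": 0, "dz": 0, "wx": 0, "wy": 0, "wz": 0},
  ],
)

```text
t: 33.7
eef_pos: [0.4753, 0.0848, 0.1823]
tool_rot: [0.23, 0.669, 0.668, -0.23]
contact_force: [0.7, -0.8, -2.9]
gripper_width: 0.13
grasp_force: 108.1
```

```bash
python3 -W ignore -c "
from h import *
chk();wl('w16')
p,d=read_camera('top');M=masks(p);X=cloud('top',d);
for c,a,l in blobs(M['blue'],(110,120,330,260),4):print('top blue',c.round(),a,np.median(X[l],0).round(4))
"
```

```text
[0.4753 0.0848 0.1823] tilt 38.0 lip [0.5385 0.1896 0.0616] [ 0.7 -0.8 -2.9] [ 1.01  0.23 -0.06] 108.10007572174072
blue [183. 179.] 48 [0.5521 0.2125 0.0184]
bead 0 [nan nan nan]
top blue [197. 127.] 10 [0.7322 0.3237 0.0082]
```

```bash
cat >> h.py <<'E'
def pivot(th,lips):
    p,A=cur();L=np.array([.063,.157,-.0306]);P=p.copy();m=A.as_matrix();prev=np.degrees(np.arccos(-m[2,2]));print('start',prev)
    for t,lip in zip(th,lips):
        g=np.array(lip)-Ro.from_rotvec([-t,0,0],degrees=True).apply(L);d=A.inv().apply(g-P).round(4);P=P+A.apply(d);A=A*Ro.from_rotvec([0,-(t-prev),0],degrees=True);print(t,d,round(-(t-prev),1),P.round(3));prev=t
E
python3 -W ignore - <<'E'
from h import *
th=[34,30,26,22,18,14,12];pivot(th,[(.5385,.19,.0616+.0015*i) for i in range(1,8)])
im,X=wl('w17');M=masks(im)
for k in('blue','red'):
    for c,a,l in blobs(M[k],(0,0,512,384),5):print(k,c.round(),a,np.median(X[l],0).round(3))
h=cv2.cvtColor(im,cv2.COLOR_RGB2HSV);m=(h[...,0]>100)&(h[...,0]<130)&(h[...,1]>60)
for c,a,l in blobs(m,(0,0,512,384),30):print('bluish',c.round(),a,np.median(X[l],0).round(3))
E
```

```text
start 37.97418156123192
34 [-0.0023  0.0002  0.0096] 4.0 [0.476 0.077 0.176]
30 [-0.0026 -0.      0.0098] 4 [0.476 0.069 0.17 ]
26 [-0.0025 -0.      0.0098] 4 [0.476 0.062 0.162]
22 [-0.0024  0.      0.0096] 4 [0.475 0.056 0.155]
18 [-0.0024  0.      0.0097] 4 [0.475 0.05  0.147]
14 [-0.0022  0.      0.0096] 4 [0.475 0.045 0.138]
12 [-0.0013  0.      0.004 ] 2 [0.475 0.043 0.135]
red [188. 178.] 24 [ 0.233 -0.576 -0.383]
red [175. 267.] 15 [ 0.236 -0.582 -0.048]
bluish [219. 248.] 35 [0.458 0.1   0.192]
```

Call:
drive_tool(
  increments=[
    {"claw": 0, "dx": -0.0023, "dy": 0, "dz": 0.0096, "wx": 0, "wy": 4, "wz": 0},
    {"claw": 0, "dx": -0.0026, "dy": 0, "dz": 0.0098, "wx": 0, "wy": 4, "wz": 0},
    {"claw": 0, "dx": -0.0025, "dy": 0, "dz": 0.0098, "wx": 0, "wy": 4, "wz": 0},
    {"claw": 0, "dx": -0.0024, "dy": 0, "dz": 0.0096, "wx": 0, "wy": 4, "wz": 0},
    {"claw": 0, "dx": -0.0024, "dy": 0, "dz": 0.0097, "wx": 0, "wy": 4, "wz": 0},
    {"claw": 0, "dx": -0.0022, "dy": 0, "dz": 0.0096, "wx": 0, "wy": 4, "wz": 0},
    {"claw": 0, "dx": -0.0013, "dy": 0, "dz": 0.004, "wx": 0, "wy": 2, "wz": 0},
    {"claw": 0, "dx": -0.03, "dy": 0, "dz": -0.01, "wx": 0, "wy": 0, "wz": 0},
    {"claw": 0, "dx": -0.03, "dy": 0, "dz": 0, "wx": 0, "wy": 0, "wz": 0},
    {"claw": 0, "dx": 0, "dy": 0, "dz": 0, "wx": 0, "wy": 0, "wz": 0},
  ],
)

```text
t: 35.15
eef_pos: [0.4751, -0.0171, 0.1583]
tool_rot: [0.074, 0.706, 0.701, -0.074]
contact_force: [-0.1, 0.3, -2.5]
gripper_width: 0.133
grasp_force: 107.9
```

```bash
python3 -W ignore -c "
from h import *
chk()
p,d=read_camera('top');M=masks(p);X=cloud('top',d);cv2.imwrite('pics/t18.png',p[...,::-1])
m=(X[...,0]>.4)&(X[...,0]<.68)&(X[...,1]>-.3)&(X[...,1]<.4)
for c,a,l in blobs(M['blue']&m,(100,100,350,300),4):print('top blue',c.round(),a,np.median(X[l],0).round(4))
wl('w18')
"
```

```text
[ 0.4751 -0.0171  0.1583] tilt 12.0 lip [0.5391 0.1296 0.0957] [-0.1  0.3 -2.5] [0.37 0.24 0.01] 107.9375946521759
blue [180. 177.] 54 [0.5529 0.2191 0.013 ]
bead 73 [ 0.59652139 -0.02852918  0.13149245]
top blue [192. 182.] 54 [0.5493 0.2232 0.0182]
```

Call:
drive_tool(
  increments=[
    {"claw": 0, "dx": -0.035, "dy": 0, "dz": 0.004, "wx": 0, "wy": 0, "wz": 0},
    {"claw": 0, "dx": -0.04, "dy": 0, "dz": 0.008, "wx": 0, "wy": 0, "wz": 0},
    {"claw": 0, "dx": -0.035, "dy": 0, "dz": 0.006, "wx": 0, "wy": 0, "wz": 0},
    {"claw": 0, "dx": 0, "dy": 0, "dz": 0, "wx": 0, "wy": 0, "wz": 0},
  ],
)

```text
t: 35.8
eef_pos: [0.4747, -0.1269, 0.1624]
tool_rot: [0.074, 0.705, 0.702, -0.075]
contact_force: [-0.4, 0.4, -3.1]
gripper_width: 0.128
grasp_force: 107.9
```

```bash
python3 -W ignore -c "
from h import *
chk()
for n in('top','scene'):
    p,d=read_camera(n);X=cloud(n,d);cv2.imwrite(f'pics/{n}19.png',p[...,::-1])
    h=cv2.cvtColor(p,cv2.COLOR_RGB2HSV).astype(int);m=(X[...,0]>.35)&(X[...,0]<.75)&(X[...,1]>-.3)&(X[...,1]<.5)&(h[...,0]>95)&(h[...,0]<130)&(h[...,1]>110)
    for c,a,l in blobs(m,(60,80,400,330),4):
        v,u=np.where(l);print(n,'blue',c.round(),a,np.median(X[l],0).round(4),'bbox',u.min(),v.min(),u.max(),v.max(),'xyz range',X[l].min(0).round(3),X[l].max(0).round(3))
"
```

```text
[ 0.4747 -0.1269  0.1624] tilt 12.1 lip [0.5384 0.0199 0.0997] [-0.4  0.4 -3.1] [ 0.39  0.27 -0.03] 107.94294834136963
blue [181. 176.] 96 [0.5612 0.2259 0.012 ]
bead 53 [ 0.59627039 -0.08988855  0.12524152]
top blue [197. 127.] 14 [0.7343 0.3226 0.01  ] bbox 193 126 201 128 xyz range [0.727 0.317 0.002] [0.747 0.337 0.019]
scene blue [211. 147.] 33 [0.7388 0.3228 0.0088] bbox 207 145 216 149 xyz range [0.73  0.313 0.001] [0.749 0.341 0.014]
scene blue [182. 176.] 101 [0.5624 0.2276 0.0122] bbox 176 169 186 184 xyz range [0.543 0.209 0.002] [0.589 0.269 0.022]
```

Call:
drive_tool(
  increments=[
    {"claw": 0, "dx": -0.03, "dy": 0, "dz": 0.006, "wx": 0, "wy": 0, "wz": 0},
    {"claw": 0, "dx": -0.03, "dy": 0, "dz": 0.006, "wx": 0, "wy": 0, "wz": 0},
    {"claw": 0, "dx": -0.02, "dy": 0, "dz": 0.004, "wx": 0, "wy": 0, "wz": 0},
    {"claw": 0, "dx": 0, "dy": 0, "dz": 0, "wx": 0, "wy": 0, "wz": 0},
  ],
)

```text
t: 36.45
eef_pos: [0.4753, -0.2063, 0.1631]
tool_rot: [0.074, 0.704, 0.703, -0.074]
contact_force: [-0.1, 0.1, -1.7]
gripper_width: 0.131
grasp_force: 107.9
```

```bash
python3 -W ignore -c "
from h import *
chk()
for n in('top','scene'):
    p,d=read_camera(n);X=cloud(n,d);cv2.imwrite(f'pics/{n}20.png',p[...,::-1])
    h=cv2.cvtColor(p,cv2.COLOR_RGB2HSV).astype(int);m=(X[...,0]>.3)&(X[...,0]<.7)&(X[...,1]>-.4)&(X[...,1]<.5)&(h[...,0]>95)&(h[...,0]<130)&(h[...,1]>90)
    for c,a,l in blobs(m,(60,80,400,330),4):
        v,u=np.where(l);print(n,'blue',c.round(),a,np.median(X[l],0).round(4),'xyz',X[l].min(0).round(3),X[l].max(0).round(3))
        for r in range(v.min(),v.max()+1):print(r,''.join('#' if l[r,c] else '.' for c in range(u.min(),u.max()+1)),' '.join('%2d'%(h[r,c,2]//10) for c in range(u.min(),u.max()+1)))
"
```

```text
[ 0.4753 -0.2063  0.1631] tilt 12.0 lip [ 0.5385 -0.0592  0.1004] [-0.1  0.1 -1.7] [ 0.31  0.22 -0.04] 107.90678858757019
blue [182. 176.] 97 [0.5627 0.2277 0.0118]
bead 12 [ 0.59651052 -0.13657826  0.12043697]
scene blue [182. 175.] 104 [0.5634 0.2258 0.0123] xyz [0.542 0.209 0.003] [0.591 0.274 0.022]
169 .....###.... 24 25 25 22 17 18 19 19 20 25 24 23
170 ...######... 19 22 20 19 18 16 15 17 19 20 25 24
171 ##########.. 20 18 16 14 14 14 14 16 18 19 20 25
172 ##########.. 22 19 16 15 15 18 19 19 14 11 14 23
173 ####..#####. 18 21 20 20 18 15 13 12 12 11 11 19
174 .##....###.. 16 16 12 16 22 21 19 18 17 12 13 16
175 .#########.. 16 19 13 13 17 20 19 17 20 20 15 16
176 ..#########. 18 16 21 20 17 15 14 14 15 17 20 21
177 ..########## 18 16 19 15 14 15 15 16 18 18 16 13
178 ...########. 18 18 16 19 16 18 18 17 12 12 11 13
179 ...########. 18 18 16 23 19 12 12 12 12 12 12 16
180 ....######.. 18 18 18 16 13 12 12 12 12 10 19 25
181 ....#####... 19 18 18 16 14 13 12 10 10 12 17 15
182 .....###.... 18 18 18 18 15 15 13 10 11 15 17 16
183 .....##..... 18 18 18 18 16 14 13 11 15 17 16 16
184 ......#..... 17 18 18 18 17 14 14 13 16 16 16 16
```

Call:
drive_tool(
  increments=[
    {"claw": 0, "dx": 0, "dy": -0.004, "dz": 0, "wx": 0, "wy": 3, "wz": 0},
    {"claw": 0, "dx": 0, "dy": -0.004, "dz": 0, "wx": 0, "wy": 3, "wz": 0},
    {"claw": 0, "dx": 0, "dy": -0.004, "dz": 0, "wx": 0, "wy": 3, "wz": 0},
    {"claw": 0, "dx": -0.004, "dy": -0.002, "dz": 0, "wx": 0, "wy": 3, "wz": 0},
    {"claw": 0, "dx": 0, "dy": 0, "dz": 0.02, "wx": 0, "wy": 0, "wz": 0},
    {"claw": 0, "dx": 0, "dy": 0, "dz": 0.03, "wx": 0, "wy": 0, "wz": 0},
    {"claw": 0, "dx": 0, "dy": 0, "dz": 0.03, "wx": 0, "wy": 0, "wz": 0},
    {"claw": 0, "dx": 0, "dy": 0, "dz": 0.018, "wx": 0, "wy": 0, "wz": 0},
    {"claw": 0, "dx": 0, "dy": 0, "dz": 0.008, "wx": 0, "wy": 0, "wz": 0},
    {"claw": 0, "dx": 0, "dy": 0, "dz": 0, "wx": 0, "wy": 0, "wz": 0},
  ],
)

```text
t: 37.85
eef_pos: [0.4614, -0.2099, 0.0573]
tool_rot: [-0.0, 0.707, 0.707, -0.0]
contact_force: [0.3, 0.8, -2.4]
gripper_width: 0.13
grasp_force: 107.9
```

```bash
python3 -W ignore - <<'E'
from h import *
o=get_obs();p,R=cur();print(p,R.as_matrix()[:,2],np.round(o['contact_force'],1))
a,d=read_camera('scene');X=cloud('scene',d);M=masks(a)
q=X[M['orange']&(X[...,0]>.54)&(X[...,0]<.68)&(X[...,1]>-.37)&(X[...,1]<-.05)&(X[...,2]>.005)];print('bead',len(q),q[q[:,1].argmin()],q[q[:,1].argmax()],np.median(q,0))
for c,aa,l in blobs(M['yellow'],(225,150,395,345)):print('yellow',np.median(X[l],0))
E
```

```text
[ 0.46141362 -0.20991598  0.05733906] [-1.72496861e-04 -9.27604085e-06 -9.99999985e-01] [ 0.3  0.8 -2.4]
bead 84 [ 0.58322429 -0.33675109  0.03165167] [ 0.58169765 -0.14672519  0.03094235] [ 0.58282524 -0.25644592  0.02961181]
yellow [ 0.68530329 -0.23819021  0.00789896]
```

Call:
drive_tool(
  increments=[
    {"claw": 0, "dx": 0, "dy": 0, "dz": 0.006, "wx": 0, "wy": 0, "wz": 0},
    {"claw": 0, "dx": 0, "dy": 0, "dz": 0.003, "wx": 0, "wy": 0, "wz": 0},
    {"claw": 0, "dx": 0, "dy": 0, "dz": 0.001, "wx": 0, "wy": 0, "wz": 0},
    {"claw": 0, "dx": 0, "dy": 0, "dz": 0.0005, "wx": 0, "wy": 0, "wz": 0},
    {"claw": 0, "dx": 0, "dy": 0, "dz": 0, "wx": 0, "wy": 0, "wz": 0},
  ],
)

```text
t: 38.52
eef_pos: [0.4612, -0.2101, 0.0469]
tool_rot: [0.0, 0.707, 0.707, 0.0]
contact_force: [-1.0, -0.5, -2.5]
gripper_width: 0.127
grasp_force: 108.0
```

Call:
drive_tool(
  increments=[
    {"claw": 0, "dx": 0, "dy": 0, "dz": 0.001, "wx": 0, "wy": 0, "wz": 0},
    {"claw": 0, "dx": 0, "dy": 0, "dz": 0.0005, "wx": 0, "wy": 0, "wz": 0},
    {"claw": 0, "dx": 0, "dy": 0, "dz": 0, "wx": 0, "wy": 0, "wz": 0},
  ],
)

```text
t: 38.9
eef_pos: [0.4613, -0.2102, 0.0463]
tool_rot: [-0.0, 0.708, 0.707, 0.001]
contact_force: [-4.5, 2.6, 11.0]
gripper_width: 0.131
grasp_force: 110.0
```

Call:
drive_tool(
  increments=[
    {"claw": 0.085, "dx": 0, "dy": 0, "dz": 0, "wx": 0, "wy": 0, "wz": 0},
    {"claw": 0.085, "dx": 0, "dy": 0, "dz": 0, "wx": 0, "wy": 0, "wz": 0},
    {"claw": 0.085, "dx": 0, "dy": 0, "dz": 0, "wx": 0, "wy": 0, "wz": 0},
    {"claw": 0.085, "dx": 0, "dy": 0, "dz": -0.03, "wx": 0, "wy": 0, "wz": 0},
    {"claw": 0.085, "dx": 0, "dy": 0, "dz": -0.06, "wx": 0, "wy": 0, "wz": 0},
    {"claw": 0.085, "dx": 0.02, "dy": 0.01, "dz": -0.06, "wx": 0, "wy": 0, "wz": 0},
    {"claw": 0.085, "dx": 0.05, "dy": 0.02, "dz": -0.02, "wx": 0, "wy": 0, "wz": 0},
    {"claw": 0.085, "dx": 0.06, "dy": 0.01, "dz": 0, "wx": 0, "wy": 0, "wz": 0},
    {"claw": 0.085, "dx": 0.06, "dy": 0, "dz": 0, "wx": 0, "wy": 0, "wz": 0},
    {"claw": 0.085, "dx": 0.06, "dy": 0, "dz": 0, "wx": 0, "wy": 0, "wz": 0},
    {"claw": 0.085, "dx": 0.06, "dy": 0, "dz": 0, "wx": 0, "wy": 0, "wz": 0},
    {"claw": 0.085, "dx": 0.06, "dy": 0, "dz": 0, "wx": 0, "wy": 0, "wz": 0},
    {"claw": 0.085, "dx": 0, "dy": 0, "dz": 0, "wx": 0, "wy": 0, "wz": 0},
  ],
)

```text
t: 40.52
eef_pos: [0.5006, 0.1653, 0.2135]
tool_rot: [-0.0, 0.704, 0.71, 0.0]
contact_force: [-1.6, -0.4, -0.5]
gripper_width: 0.994
grasp_force: 0.0
```

```bash
cat > fin.py <<'E'
from h import *
o=get_obs();p,R=cur();print(p)
im,X=wl('w21');M=masks(im)
for n in('top','scene','wrist'):
    if n!='wrist': im,d=read_camera(n);X=cloud(n,d);cv2.imwrite(f'pics/{n}21.png',im[...,::-1]);M=masks(im)
    q=X[M['orange']&(X[...,0]>.54)&(X[...,0]<.7)&(X[...,1]>-.37)&(X[...,1]<-.05)&(X[...,2]>.005)&(X[...,2]<.1)]
    if len(q)>9:print(n,'bead',len(q),q[q[:,1].argmin()],q[q[:,1].argmax()],np.median(q,0))
    h=cv2.cvtColor(im,cv2.COLOR_RGB2HSV).astype(int)
    m=(X[...,0]>.3)&(X[...,0]<.72)&(X[...,1]>-.4)&(X[...,1]<.5)&(X[...,2]<.1)&(h[...,0]>95)&(h[...,0]<130)&(h[...,1]>90)
    for c,a,l in blobs(m,(0,0,512,384),8):
        print(n,'blue',c.round(),a,np.median(X[l],0).round(4),X[l].min(0).round(3),X[l].max(0).round(3))
    m=(X[...,0]>.56)&(X[...,0]<.66)&(X[...,1]>-.37)&(X[...,1]<-.05)&(X[...,2]<.06)&((h[...,0]<8)|(h[...,0]>172))&(h[...,1]>22)
    for c,a,l in blobs(m,(0,0,512,384),20):print(n,'pink',c.round(),a,np.median(X[l],0).round(3))
E
python3 -W ignore fin.py
```

```text
[0.5006458  0.16531213 0.21348474]
wrist red [479.  87.] 209 [0.7644 0.2655 0.0114] tray [0.2154 0.476 ] x [0.191 0.241] z [0.01  0.013]
wrist red [458. 123.] 280 [0.7488 0.2238 0.0105] tray [0.1998 0.4343] x [0.174 0.229] z [0.006 0.012]
wrist red [498. 310.] 888 [ 0.8413 -0.0269  0.0328] tray [0.2923 0.1836] x [0.283 0.316] z [0.009 0.066]
wrist blue [467.  24.] 275 [0.7338 0.3294 0.0104] tray [0.1848 0.5399] x [0.182 0.203] z [0.005 0.015]
wrist blue [328.  87.] 104 [0.5876 0.265  0.0115] tray [0.0386 0.4755] x [0.031 0.043] z [0.01  0.013]
top bead 81 [ 0.58178336 -0.33615467  0.02110566] [ 0.58150528 -0.10423045  0.02234164] [ 0.58118564 -0.22213798  0.02256284]
top blue [192. 182.] 66 [0.5483 0.2241 0.0182] [0.535 0.213 0.007] [0.564 0.243 0.023]
scene bead 249 [ 0.58441875 -0.33793073  0.02088267] [ 0.58256315 -0.10271827  0.02182429] [ 0.5836603 -0.2345238  0.0207627]
scene blue [182. 175.] 103 [0.563  0.2258 0.0115] [0.543 0.208 0.002] [0.59  0.272 0.022]
wrist bead 249 [ 0.58441875 -0.33793073  0.02088267] [ 0.58256315 -0.10271827  0.02182429] [ 0.5836603 -0.2345238  0.0207627]
wrist blue [182. 175.] 103 [0.563  0.2258 0.0115] [0.543 0.208 0.002] [0.59  0.272 0.022]
```

Call:
drive_tool(
  increments=[
    {"claw": 0.085, "dx": 0.04, "dy": 0.0, "dz": -0.04, "wx": 0, "wy": 0, "wz": 0},
    {"claw": 0.085, "dx": 0.05, "dy": -0.02, "dz": -0.03, "wx": 0, "wy": 0, "wz": 0},
    {"claw": 0.085, "dx": 0.05, "dy": -0.03, "dz": 0, "wx": 0, "wy": 0, "wz": 0},
    {"claw": 0.085, "dx": 0.05, "dy": -0.03, "dz": 0, "wx": 0, "wy": 0, "wz": 0},
    {"claw": 0.085, "dx": 0, "dy": 0, "dz": 0, "wx": 0, "wy": 0, "wz": 0},
  ],
)

```text
t: 41.3
eef_pos: [0.4191, 0.3525, 0.2835]
tool_rot: [-0.001, 0.705, 0.709, -0.0]
contact_force: [1.4, -0.3, -0.3]
gripper_width: 0.996
grasp_force: 0.0
```

```bash
python3 - <<'E'
s=open('fin.py').read().replace("('top','scene','wrist')","('wrist','top','scene')");open('fin.py','w').write(s)
E
python3 -W ignore fin.py
```

```text
[0.41905131 0.35246663 0.28354235]
wrist red [470. 214.] 118 [0.7667 0.2658 0.0113] tray [0.2177 0.4763] x [0.192 0.241] z [0.01  0.013]
wrist blue [460. 169.] 123 [0.7333 0.3401 0.0122] tray [0.1843 0.5506] x [0.182 0.196] z [0.007 0.016]
top bead 152 [ 0.58108505 -0.34006314  0.01938253] [ 0.58110001 -0.10435231  0.02338389] [ 0.58058645 -0.22282424  0.02180807]
top blue [187. 172.] 50 [0.5734 0.2624 0.0097] [0.562 0.251 0.002] [0.586 0.276 0.014]
top blue [192. 182.] 65 [0.5474 0.2237 0.0185] [0.535 0.212 0.004] [0.563 0.242 0.026]
scene bead 121 [ 0.58554872 -0.33736965  0.01969163] [ 0.58301815 -0.10229879  0.02134387] [ 0.58336531 -0.24699137  0.01973528]
scene blue [182. 175.] 103 [0.5633 0.2263 0.0119] [0.543 0.208 0.003] [0.592 0.27  0.022]
```

Call:
drive_tool(
  increments=[
    {"claw": 0.085, "dx": -0.05, "dy": 0.04, "dz": 0, "wx": 0, "wy": 0, "wz": 0},
    {"claw": 0.085, "dx": -0.05, "dy": 0.04, "dz": 0, "wx": 0, "wy": 0, "wz": 0},
    {"claw": 0.085, "dx": -0.05, "dy": 0.03, "dz": 0, "wx": 0, "wy": 0, "wz": 0},
    {"claw": 0.085, "dx": 0, "dy": 0, "dz": 0, "wx": 0, "wy": 0, "wz": 0},
  ],
)

```text
t: 41.95
eef_pos: [0.5326, 0.1927, 0.2846]
tool_rot: [0.001, 0.713, 0.702, -0.0]
contact_force: [-0.4, -0.2, -0.2]
gripper_width: 0.995
grasp_force: 0.0
```

```bash
python3 -W ignore - <<'E'
from h import *
p,R=cur();print(p);im,X=wl('w22');h=cv2.cvtColor(im,cv2.COLOR_RGB2HSV).astype(int)
m=(X[...,0]>.4)&(X[...,0]<.68)&(X[...,1]>.1)&(X[...,1]<.4)&(X[...,2]<.05)&(h[...,0]>95)&(h[...,0]<130)&(h[...,1]>80)
for c,a,l in blobs(m,(0,0,512,384),10):
    print(c.round(),a,np.median(X[l],0).round(4),X[l].min(0).round(3),X[l].max(0).round(3))
    v,u=np.where(l);Q=X[...,2]*1000
    for r in range(v.min(),v.max()+1,2):print(r,' '.join('%2d'%Q[r,c] if l[r,c] else ' .' for c in range(u.min(),u.max()+1,2)))
E
```

```text
[0.53258823 0.19274954 0.2845775 ]
wrist red [413. 105.] 146 [0.7639 0.2685 0.0114] tray [0.2149 0.479 ] x [0.192 0.24 ] z [0.009 0.013]
wrist red [398. 134.] 168 [0.748  0.2264 0.0112] tray [0.199  0.4369] x [0.175 0.227] z [0.009 0.013]
wrist red [436. 284.] 192 [ 0.8425 -0.028   0.0175] tray [0.2935 0.1825] x [0.258 0.308] z [0.006 0.037]
wrist red [487. 301.] 384 [ 0.8669 -0.0045  0.0934] tray [0.3179 0.206 ] x [0.302 0.355] z [0.065 0.108]
wrist red [504. 326.] 230 [ 0.9088 -0.0551  0.0873] tray [0.3598 0.1554] x [0.357 0.363] z [0.072 0.098]
wrist blue [399.  56.] 102 [0.7333 0.3309 0.0114] tray [0.1843 0.5414] x [0.182 0.196] z [0.007 0.014]
wrist blue [278. 109.] 117 [0.57   0.2648 0.0115] tray [0.021  0.4753] x [0.015 0.028] z [0.01  0.013]
wrist blue [267. 136.] 313 [0.5539 0.2275 0.0203] tray [0.0049 0.438 ] x [-0.008  0.018] z [0.011 0.022]
[282. 109.] 277 [0.576  0.2646 0.0114] [0.563 0.253 0.008] [0.591 0.277 0.014]
100  .  .  9  .  .  .  .  .  .  .
102  . 10 11 11 10  .  .  .  .  .
104  . 11 11 10 11 10 11 11 11 10
106  . 11 11 11 13 11 11 12 11 12
108  . 11 12 11 11 11 13 12 10 11
110 11 11 12 10 11 11 11 11  8 12
112 10 10 12 10 12 10 10 11 10 11
114 11 12 11 10 11 10 14 11 13 11
116  .  .  . 10 11 10 12 11 10  .
[267. 136.] 335 [0.5539 0.2273 0.0202] [0.538 0.214 0.009] [0.568 0.244 0.023]
124  .  .  .  .  .  .  . 10  .  .  .
126  .  .  .  .  . 10 11 11  .  .  .
128  .  .  .  .  . 10 10 11  .  .  .
130  .  . 19 18 19 11 11 13 17  .  .
132 10 20 19 19 19 19 22 19 20 18 20
134 10 20 20 23 20 21 19 20 21 21 21
136  . 20 22 19 20 19 20 21 20 20 19
138  . 19 21 20 23 21 21 20 18 21 20
140  . 19 21 20 20 21 20 20 21 20 19
142  . 21 20 21 21 21 20 20 21 21 19
144  . 20 19 21 19 21 21 21 21 20  .
```

The pan holds one fuse flat on its floor, and a second lying flat at z = 20 mm on top of a third, whose edge shows at 11 mm. That makes all three. The lid is shut, with the bead at about 21 mm along its whole length, so I hand in.

```bash
python3 -c "
from station import *
print(hand_in())"
```

```text
the job is handed in; nothing more can be done
None
```

I handed the job in at about 42 s: both red fuses are in the trough under the shut lid, all three blue ones are in the pan, and the tray stands level on the bench. No verdict came back. The first sweep dragged the tray about 45 mm and turned it about 9°, so I lifted it square again, and it now stands up to about 5 cm from where it started.

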